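# Clear the bench feeder and retune it

## Task

The feeder is being set up for its next batch: tip its tray up to the stop by the handle, sweep all the leftover steel blocks down the tilted tray into the catch box with the scraper (not with your fingers), and lower the tray flat again. Then, with the plastic tuning tool, turn both slotted trimmer screws on the controller until each pointer stands at its long index mark. Finish with the scraper standing back in the slot of the tool stand and the tuning tool back in the stand's hole, and leave the things lying around where they are.

Things in the scene. Friction and masses are not known exactly. Their poses are not given: they have to be found in the camera images.
- feeder: Bench feeder, fixed, about 150 x 330 mm, 90 mm high: a grey base with a dark drive box that carries a hinged steel tray, and in front of the tray's lip an open grey catch box. Origin under its middle, on the table; z up; its y axis points from the tray's handle end towards the catch box (the sweeping direction), x runs across the tray.
- tray (a joint): Tilt of the tray (rad): 0 flat, 0.32 at its stop; it grows as the handle is lifted. The hinge line runs along the feeder's x, 5 mm behind the lip and 2.5 mm below the tray's floor. The hinge is stiff (1.2 N m) and the tray stays where it is left; lifting it by the handle takes about 8 N, lowering it about 4 N.
- tray_lip (a point): Middle of the lip of the steel tray, on the upper face of its floor (80 mm above the table when flat). Its y axis runs along the floor from the handle end out over the lip, x across, z square to the floor; it tilts with the tray. Inside, the floor is 114 mm wide and reaches from the lip back to 185 mm behind it; the side walls rise 24 mm above the floor, and both ends are open. Friction keeps the blocks from sliding on the tilted tray.
- tray_handle (a point): Middle of the tray's handle, a round horizontal black bar 12 mm thick and 90 mm long along the tray's x, on two thin arms 40 mm either side of the middle that leave from under the floor and rise just below the bar (clear below the floor's level up to 212 mm behind the lip); 228 mm behind the lip and 19.5 mm above the plane of the floor. It can be pinched from above and turns in the fingers as the tray tilts.
- catch_floor (a point): Centre of the inner floor of the catch box, 4 mm above the table, axes as the feeder. Inside 124 mm (x) by 117 mm (y); walls 55 mm high, the far one 77 mm. The tray's lip overhangs it by 17 mm.
- block_1_mid (a point): Centre of a leftover steel block, 28 x 60 x 18 mm (x, y, z), 0.1 kg, lying flat on the tray at the start. Two to four of these blocks are present.
- block_2_mid (a point): Centre of a leftover steel block, 28 x 60 x 18 mm (x, y, z), 0.1 kg, lying flat on the tray at the start. Two to four of these blocks are present.
- block_3_mid (a point): Centre of a leftover steel block, 28 x 60 x 18 mm (x, y, z), 0.1 kg, lying flat on the tray at the start. Two to four of these blocks are present.
- block_4_mid (a point): Centre of a leftover steel block, 28 x 60 x 18 mm (x, y, z), 0.1 kg, lying flat on the tray at the start. Two to four of these blocks are present.
- stand: Black plastic tool stand, fixed, 50 x 160 mm (its x, y); origin 4 mm from under its middle. Towards its -y end it has a narrow slot, towards +y a block 46 mm square and 60 mm high with a round hole from above.
- stand_slot (a point): Middle of the slot's floor in the tool stand, 6 mm above the table. The slot runs along the stand's y: 82 mm long, 9 mm wide, between walls that rise 40 mm above its floor.
- stand_hole (a point): Centre of the mouth of the stand's round hole, 23 mm in diameter, going through, 60 mm above the table.
- scraper_grip (a point): Centre of the wooden handle of the scraper: 16 mm thick (x), 66 mm long (y), 36 mm high (z). Below it a steel blade 3.5 mm thick (x), 60 mm wide (y); the handle's centre is 93 mm above the blade's lower edge. Total height 111 mm, 0.12 kg. At the start it stands in the stand's slot and may lean by up to 0.15 rad.
- scraper_edge (a point): Middle of the lower edge of the scraper's blade; axes as scraper_grip (y along the edge, z up to the handle).
- tuner_grip (a point): Centre of the black square handle of the plastic tuning tool: 20 x 20 mm, 80 mm high (z), flats along its x and y. Below the handle a collar 34 mm in diameter and 6 mm thick (its underside 46 mm below the handle's centre), a shaft 14 mm in diameter and a flat screwdriver blade 16 mm wide (along x), 4 mm thick (y), whose tip is 94 mm below the handle's centre. 0.06 kg. At the start it hangs by its collar, upright, in the stand's hole, turned any way round.
- tuner_tip (a point): Middle of the tip of the tuning tool's blade; axes as tuner_grip (x along the blade's width, z up). It lies 12 mm above the table when the tool hangs in the stand.
- controller: Grey controller box, fixed, 122 x 84 x 45 mm (x, y, z), origin under its middle; two trimmer screws on its top, 28 mm either side of the middle along x.
- trimmer_1 (a joint): Angle of the nearer (controller -x) trimmer screw (rad), positive anticlockwise seen from above; 0 when its pointer stands at the long white index mark on the controller's +y side; ends at -1.6 and 1.6. Stiff (0.06 N m), stays where it is left. It must be turned clockwise.
- trimmer_2 (a joint): Angle of the farther (controller +x) trimmer screw (rad), positive anticlockwise seen from above; 0 when its pointer stands at the long white index mark on the controller's +y side; ends at -1.6 and 1.6. Stiff (0.06 N m), stays where it is left. It must be turned anticlockwise.
- trimmer_1_slot (a point): Centre of the slot's floor in the nearer trimmer screw, 49 mm above the table, on its axis. Its x axis runs along the slot to the white pointer on the rim and turns with the screw. The round brass head is 32 mm in diameter; the slot runs right across it, 7 mm wide, 8 mm deep.
- trimmer_2_slot (a point): Centre of the slot's floor in the farther trimmer screw, 49 mm above the table, on its axis. Its x axis runs along the slot to the white pointer on the rim and turns with the screw. The round brass head is 32 mm in diameter; the slot runs right across it, 7 mm wide, 8 mm deep.
- flux: Bystander: flux bottle, 40 mm in diameter, 116 mm high, origin under it.
- marker: Bystander: pen, 135 mm, lying on the table.

How it is judged:
By the outcome, as a careful person would: the job done as asked, in the order asked, and still so for the second after the job is handed in, with the robot touching nothing.
Of block_1, block_2, block_3, block_4 only 2 to 4 are there at a start; the rules pass over those that are not, and their reading is None.
At some moment in a run one of block_1, block_2, block_3, block_4 may be knocked a few centimetres aside while the robot is not near it.
It also fails if it takes over 200 s, if anything falls off the work surface, if the arm or the gripper's body presses on something with over 40 N, if the wrist force passes 120 N, or if a joint passes its speed limit or range.

## Robot

A 7-joint arm with a two-finger parallel gripper is mounted at the origin on the work surface; the furniture and walls round the work are solid. World frame = base frame: x ahead of the robot, y to its left, z up, the work surface at z = 0. Lengths are in m, angles in rad, forces in N, time in s.
With the tool pointing down it reaches from about 0.425 to 0.875 m from the base axis. Payload 4.7 kg.
Tool frame: the origin (TCP) lies midway between the tips of the shut fingers; the grasp point (between the pads) lies 19 mm behind it; y points along the fingers, z is the direction in which the jaws open and shut, and the axes are right-handed (so a half turn about y gives the same grasp; the last joint's range is limited). The gripper opens to 87 mm and grips with 3 to 60 N. Pads are 19 mm wide; open, the fingers measure 117 mm over their backs; the gripper's body (75 mm by 190 mm) begins 51 mm behind the grasp point.
Start: joints at [-1.159, 0.321, -0.07, 1.45, 0.023, 1.371, -0.057], TCP at [0.252, 0.599, 0.2] pointing down, gripper open.
Joint ranges: [-2.86, 2.86], [-0.3, 2.09], [-1.38, 1.24], [0.06, 2.45], [-1.56, 4.7], [0.09, 2.05], [-2.69, 2.69]. Speed limits (rad/s): [2.57, 2.57, 3.14, 3.14, 3.14, 3.14, 3.14].

## Interface

Orientations are given as a rotation vector (axis times angle).
In Python, from bench import ctrl gives the robot as it stands.
- The arm moves only by the tool play_rows, never from a script. Its arguments are lists of equal length, an entry for each row: "translation": the shift along the tool's x, y, z in mm, a list of three; "turn": the turn, a rotation vector about the tool's x, y, z in rad, a list of three; "fingers": the opening, from -1 (shut) to 1 (fully open), so that 0 is half open. In form: {"translation": [[dx, dy, dz], ...], "turn": [[wx, wy, wz], ...], "fingers": [fingers, ...]}. A call has exactly 10 rows; each row shifts and turns the commanded pose from where the row before left it, along the tool's axes as they then stand; what a row does not reach is not made up. A row lasts 1/12 s, in which the tool goes at most 41.7 mm and 7.16 degrees, less where a joint would pass 70% of its speed; a pose out of reach is approached as far as the arm can. A call with a gripper value outside its range is refused whole. The fingers move at their own pace and stop on an object; "grip_force" is the grip in N (left out, the last holds). Time passes only in rows, so rows that do not move let the fingers close, or fill a call up. It gives the time, the measured TCP pose, the force and the opening at its end, in the units of the state.
- ctrl.get_state(): the state, without advancing time (a new reading comes with each control period).
- ctrl.get_image(name): name is "scene" or "top" or "wrist"; returns the picture (384x512x3 uint8, blue, green, red); there is no depth.
- ctrl.camera_info(name): a dict with "camera_matrix" (3x3 intrinsics, pixels), "R" (3x3) and "t" (3): a world point X has camera coordinates R X + t. Camera axes: x right, y down, z forward; pixel columns grow to the right and rows downward; lengths in m; the calibration is good to about 2 mm. A picture is of the moment at which its call begins: read the wrist's pose just before it. camera_info takes no time and is no camera call; for the wrist camera it gives the pose at the moment of the call.
- ctrl.close_job(): hands the job in, once; it reports no verdict.
The state is a dict: "time": time; "joint_positions": joint angles; "qd": joint speeds; "joint_torque": joint torques, N m; "position": TCP position; "tool_rot": TCP orientation; "ft_force": force on the tool from outside, world axes, zero at the start; "torque": the same for the moment, N m; "grip_width": opening from 0.0 (shut) to 1.0 (fully open).
Only numpy, scipy, OpenCV 4.12 (cv2) and the standard library are available. Lean on these libraries where they do the work, as an engineer would, in place of code of your own. Each camera call takes 0.05 s, during which the arm holds its last target.

## Working session

There is one attempt and no reset: what is moved stays moved. The work goes in short steps, Python scripts to look and compute and a tool call to move; the robot and the scene stay as the last step left them, time stands still between calls to the robot, and variables do not carry over. Pictures are saved under pics/ and viewed, and the job is handed in when it is done.

Besides the shell and the picture viewer there is one more tool, called after "Emit:" as name(argument=value, ...), one argument or row to a line, values as JSON. play_rows: Moves the arm, as the interface text tells. Its arguments: {"type":"object","properties":{"translation":{"type":"array"},"turn":{"type":"array"},"fingers":{"type":"array"},"grip_force":{"type":"number"}},"required":["translation","turn","fingers"]}

```bash
ls; mkdir -p pics
python3 - <<'E'
from bench import ctrl
import cv2,numpy as np
np.set_printoptions(precision=4,suppress=True)
s=ctrl.get_state()
for k,v in s.items(): print(k,v)
for n in ["scene","top","wrist"]:
    im=ctrl.get_image(n); cv2.imwrite(f"pics/a_{n}.png",im)
    print(n,ctrl.camera_info(n))
E
```

```text
pics
time 0.0
joint_positions [-1.1589  0.3218 -0.0701  1.4517  0.0226  1.3708 -0.0569]
qd [-0.     -0.001   0.0006 -0.0004  0.0008 -0.0007  0.0002]
joint_torque [  0.0002 -49.1298  -0.4038 -31.2525  -0.064    0.0438   0.0002]
position [0.2516 0.5987 0.1985]
tool_rot [-1.5501  0.3123 -0.3119]
ft_force [0.3228 0.3458 0.3637]
torque [-0.0179 -0.0447  0.0052]
grip_width 0.9991162215577094
scene {'camera_matrix': array([[437.598 ,   0.    , 251.0248],
       [  0.    , 437.598 , 185.6931],
       [  0.    ,   0.    ,   1.    ]]), 'R': array([[ 0.8707, -0.4918,  0.0053],
       [-0.2264, -0.4103, -0.8834],
       [ 0.4366,  0.768 , -0.4686]]), 't': array([-0.5   ,  0.1219,  0.8629])}
top {'camera_matrix': array([[435.0282,   0.    , 255.9448],
       [  0.    , 435.0282, 188.4427],
       [  0.    ,   0.    ,   1.    ]]), 'R': array([[ 0.0032, -0.9998, -0.0197],
       [-0.9943, -0.001 , -0.1066],
       [ 0.1065,  0.0199, -0.9941]]), 't': array([-0.2114,  0.4996,  1.007 ])}
wrist {'camera_matrix': array([[264.559 ,   0.    , 257.1044],
       [  0.    , 264.559 , 191.1089],
       [  0.    ,   0.    ,   1.    ]]), 'R': array([[ 0.3873,  0.922 , -0.0015],
       [ 0.8812, -0.3697,  0.2945],
       [ 0.2709, -0.1154, -0.9557]]), 't': array([-0.6485, -0.0341,  0.3909])}
```

```bash
python3 - <<'E'
import cv2
t=cv2.imread("pics/a_top.png");s=cv2.imread("pics/a_scene.png")
cv2.imwrite("pics/a_top_c.png",cv2.resize(t[130:270,130:380],(800,448),interpolation=cv2.INTER_CUBIC))
cv2.imwrite("pics/a_scene_c.png",cv2.resize(s[150:310,170:390],(800,582),interpolation=cv2.INTER_CUBIC))
E
cat > h.py <<'E'
import numpy as np, cv2, time
from scipy.spatial.transform import Rotation as Rn
np.set_printoptions(precision=4,suppress=True)
def ray(ci,uv):
    K,R,t=ci["camera_matrix"],np.array(ci["R"]),np.array(ci["t"])
    d=R.T@np.linalg.solve(K,[uv[0],uv[1],1.0]); return -R.T@t,d
def onz(ci,uv,z):
    o,d=ray(ci,uv); return o+d*(z-o[2])/d[2]
def tri(cs):  # [(ci,uv),...]
    A=np.zeros((3,3));b=np.zeros(3)
    for ci,uv in cs:
        o,d=ray(ci,uv); d=d/np.linalg.norm(d); P=np.eye(3)-np.outer(d,d); A+=P;b+=P@o
    X=np.linalg.solve(A,b)
    return X,[np.linalg.norm((np.eye(3)-np.outer(d/np.linalg.norm(d),d/np.linalg.norm(d)))@(X-o)) for o,d in [ray(c,u) for c,u in cs]]
def proj(ci,X):
    p=ci["camera_matrix"]@(np.array(ci["R"])@np.asarray(X)+np.array(ci["t"])); return p[:2]/p[2]
def toolR(s): return Rn.from_rotvec(s["tool_rot"]).as_matrix()
def down(jaw_deg):
    """tool R: y down, jaw axis z at world angle jaw_deg"""
    a=np.radians(jaw_deg); z=np.array([np.cos(a),np.sin(a),0]); y=np.array([0,0,-1.]); x=np.cross(y,z)
    return np.stack([x,y,z],1)
def plan(s,p,R=None):
    """delta in tool frame mm + turn vec"""
    R0=toolR(s); R=R0 if R is None else R
    d=R0.T@(np.asarray(p)-s["position"])*1000
    w=Rn.from_matrix(R0.T@R).as_rotvec()
    return d,w
def snap(ctrl,n,name,crop=None,scale=1):
    ci=ctrl.camera_info(n); im=ctrl.get_image(n); cv2.imwrite(f"pics/{name}_full.png",im)
    if crop: x0,y0,x1,y1=crop; im=im[y0:y1,x0:x1]
    im=cv2.resize(im,None,fx=scale,fy=scale,interpolation=cv2.INTER_CUBIC); cv2.imwrite(f"pics/{name}.png",im)
    return ci
E
python3 - <<'E'
from bench import ctrl
from h import *
T=ctrl.camera_info("top");S=ctrl.camera_info("scene");W=ctrl.camera_info("wrist")
c=lambda u,v:(130+u/3.2,130+v/3.2)
sc=lambda u,v:(170+u/3.636,150+v/3.636)
for n,uv,z in [("handle +x end",(487,108),.0995),("handle -x end",(499,248),.0995),("tray NE wall",(430,97),.104),("tray SE wall",(439,280),.104),("tray lip N",(165,108),.104),("lip S",(175,292),.104),
 ("b1",(237,163),.098),("b2",(340,147),.098),("b3",(235,241),.098),("b4",(341,239),.098),("flux",(486,60),.116),("scraper L",(510,372),.117),("scraper R",(615,374),.117),("tuner",(438,350),.146),("stand TL",(405,335),.06),("trimA",(700,138),.057),("trimB",(695,216),.057),
 ("ctl",(640,95),.045),("ctl",(755,95),.045),("ctl",(630,262),.045),("ctl",(748,267),.045)]:
    print(n,onz(T,c(*uv),z))
print(tri([(T,c(487,108)),(S,sc(503,172))]),tri([(T,c(499,248)),(S,sc(352,225))]))
s=ctrl.get_state();R=toolR(s);print(R)
print("cam in tool",R.T@(-W["R"].T@W["t"]-s["position"]), R.T@W["R"].T)
E
```

```text
handle +x end [ 0.547  -0.2697  0.0995]
handle -x end [ 0.4503 -0.2775  0.0995]
tray NE wall [ 0.5539 -0.2303  0.104 ]
tray SE wall [ 0.4282 -0.2366  0.104 ]
tray lip N [ 0.5463 -0.0474  0.104 ]
lip S [ 0.4196 -0.057   0.104 ]
b1 [ 0.5088 -0.097   0.098 ]
b2 [ 0.52   -0.1682  0.098 ]
b3 [ 0.4548 -0.0965  0.098 ]
b4 [ 0.4563 -0.1694  0.098 ]
flux [ 0.5773 -0.2684  0.116 ]
scraper L [ 0.3668 -0.2836  0.117 ]
scraper R [ 0.3657 -0.3531  0.117 ]
tuner [ 0.3814 -0.2357  0.146 ]
stand TL [ 0.391  -0.2128  0.06  ]
trimA [ 0.5322 -0.424   0.057 ]
trimB [ 0.476  -0.4193  0.057 ]
ctl [ 0.5655 -0.3833  0.045 ]
ctl [ 0.5655 -0.4668  0.045 ]
ctl [ 0.4438 -0.3743  0.045 ]
ctl [ 0.4404 -0.4588  0.045 ]
(array([ 0.5479, -0.2701,  0.0975]), [np.float64(0.0007409101354648656), np.float64(0.0007409101354650332)]) (array([ 0.4503, -0.2776,  0.0973]), [np.float64(0.0001584922248002006), np.float64(0.00015849222480018255)])
[[ 0.9219 -0.0005  0.3874]
 [-0.3874 -0.0014  0.9219]
 [ 0.0001 -1.     -0.0014]]
cam in tool [-0.0826 -0.1839 -0.0007] [[-0.0001  0.9557  0.2944]
 [ 0.0001 -0.2944  0.9557]
 [ 1.      0.0001 -0.    ]]
```

```bash
python3 - <<'E'
import cv2
t=cv2.imread("pics/a_top.png");s=cv2.imread("pics/a_scene.png")
cv2.imwrite("pics/a_top_d.png",cv2.resize(t[60:250,0:250],(790,600),interpolation=cv2.INTER_CUBIC))
cv2.imwrite("pics/a_scene_d.png",cv2.resize(s[20:220,100:340],(720,600),interpolation=cv2.INTER_CUBIC))
E
python3 - <<'E'
from bench import ctrl
from h import *
T=ctrl.camera_info("top");S=ctrl.camera_info("scene")
t=lambda u,v:(u/3.16,60+v/3.16); s=lambda u,v:(100+u/3,20+v/3)
print("front top",tri([(T,t(430,440)),(S,s(316,290))]))
print("rear top",tri([(T,t(285,110)),(S,s(490,230))]),tri([(T,t(340,145)),(S,s(490,230))]))
print("crank",tri([(T,t(445,240)),(S,s(460,283))]))
print("black knob",tri([(T,t(410,5)),(S,s(518,250))]))
print("black thing handwheel",tri([(T,t(685,60)),(S,s(712,350))]))
print("clamp",tri([(T,(70,30)),(S,(290,45))]))
E
```

```text
front top (array([0.4639, 0.0253, 0.1857]), [np.float64(0.003363632979397849), np.float64(0.0033636329793978624)])
rear top (array([0.6832, 0.1328, 0.1732]), [np.float64(0.0027670499807712343), np.float64(0.002767049980771288)]) (array([0.6556, 0.089 , 0.1884]), [np.float64(0.0037516750905007517), np.float64(0.003751675090500609)])
crank (array([0.5939, 0.0257, 0.17  ]), [np.float64(0.00023045718600520028), np.float64(0.00023045718600534241)])
black knob (array([0.7176, 0.0675, 0.1749]), [np.float64(0.03637358851803064), np.float64(0.03637358851803054)])
black thing handwheel (array([ 0.7285, -0.1283,  0.1394]), [np.float64(0.002459217594152252), np.float64(0.002459217594152346)])
clamp (array([0.7585, 0.1219, 0.3038]), [np.float64(2.5280103554960446e-05), np.float64(2.5280103554787024e-05)])
```

Emit:
play_rows(
  translation=[
    [0, -20, -17],
    [0, -20, -17],
    [0, -20, -17],
    [0, -20, -17],
    [0, -20, -17],
    [0, -20, -17],
    [0, -20, -17],
    [0, -20, -17],
    [0, -20, -17],
    [0, -10, -10],
  ],
  turn=[
    [0, 0, 0],
    [0, 0, 0],
    [0, 0, 0],
    [0, 0, 0],
    [0, 0, 0],
    [0, 0, 0],
    [0, 0, 0],
    [0, 0, 0],
    [0, 0, 0],
    [0, 0, 0],
  ],
  fingers=[1, 1, 1, 1, 1, 1, 1, 1, 1, 1],
)

```text
time: 0.98
position: [0.1883, 0.4482, 0.3925]
tool_rot: [-1.545, 0.311, -0.312]
ft_force: [0.3, 0.7, 0.1]
grip_width: 1.003
```

Emit:
play_rows(
  translation=[
    [38, 0, 0],
    [38, 0, 0],
    [38, 0, 0],
    [38, 0, 0],
    [38, 0, 0],
    [38, 0, 0],
    [38, 0, 0],
    [38, 0, 0],
    [38, 0, 0],
    [38, 0, 0],
  ],
  turn=[
    [0, 0.08, 0],
    [0, 0.08, 0],
    [0, 0.08, 0],
    [0, 0.08, 0],
    [0, 0.08, 0],
    [0, 0.08, 0],
    [0, 0.08, 0],
    [0, 0.08, 0],
    [0, 0.08, 0],
    [0, 0.08, 0],
  ],
  fingers=[1, 1, 1, 1, 1, 1, 1, 1, 1, 1],
)

```text
time: 1.82
position: [0.4585, 0.193, 0.3887]
tool_rot: [-1.363, 0.933, -0.933]
ft_force: [1.1, -0.0, -0.9]
grip_width: 0.999
```

Emit:
play_rows(
  translation=[
    [38, 0, 0],
    [38, 0, 0],
    [38, 0, 0],
    [38, 0, 0],
    [38, 0, 0],
    [38, 0, 0],
    [38, 0, 0],
    [38, 0, 0],
    [38, 0, 0],
    [38, 0, 0],
  ],
  turn=[
    [0, 0.08, 0],
    [0, 0.08, 0],
    [0, 0.08, 0],
    [0, 0.08, 0],
    [0, 0.08, 0],
    [0, 0.08, 0],
    [0, 0.08, 0],
    [0, 0.08, 0],
    [0, 0.08, 0],
    [0, 0.08, 0],
  ],
  fingers=[1, 1, 1, 1, 1, 1, 1, 1, 1, 1],
)

```text
time: 2.65
position: [0.4618, -0.1772, 0.3888]
tool_rot: [-0.974, 1.52, -1.519]
ft_force: [0.3, -0.9, -0.6]
grip_width: 0.998
```

Emit:
play_rows(
  translation=[
    [0, 5, 0],
    [0, 5, 0],
    [0, 5, 0],
    [0, 5, 0],
    [0, 5, 0],
    [0, 5, 0],
    [0, 0, 0],
    [0, 0, 0],
    [0, 0, 0],
    [0, 0, 0],
  ],
  turn=[
    [0, 0.12, 0],
    [0, 0.12, 0],
    [0, 0.12, 0],
    [0, 0.12, 0],
    [0, 0.12, 0],
    [0, 0.12, 0],
    [0, 0.12, 0],
    [0, 0.12, 0],
    [0, 0.08, 0],
    [0, 0, 0],
  ],
  fingers=[1, 1, 1, 1, 1, 1, 1, 1, 1, 1],
)

```text
time: 3.48
position: [0.4622, -0.1754, 0.359]
tool_rot: [-0.111, 2.17, -2.17]
ft_force: [-0.5, 0.5, 0.0]
grip_width: 1.002
```

Run:
```python
from bench import ctrl
from h import *
s=ctrl.get_state();print(s["time"],s["position"],s["joint_positions"]);print(toolR(s))
ci=snap(ctrl,"wrist","b_w",None,1.5)
np.savez("pics/b_w.npz",**ci)
```

```text
3.4833 [ 0.4622 -0.1754  0.359 ] [-0.365  -0.076   0.6353  1.5635  0.0455  1.6401 -1.1969]
[[-0.9948 -0.0009  0.1016]
 [-0.1016 -0.0001 -0.9948]
 [ 0.0009 -1.     -0.    ]]
```

```bash
python3 - <<'E'
import cv2
t=cv2.imread("pics/b_w_full.png")
cv2.imwrite("pics/b_w1.png",cv2.resize(t[85:235,120:340],None,fx=3.6,fy=3.6,interpolation=cv2.INTER_CUBIC))
cv2.imwrite("pics/b_w2.png",cv2.resize(t[95:195,340:430],None,fx=6,fy=6,interpolation=cv2.INTER_CUBIC))
E
python3 - <<'E'
from bench import ctrl
from h import *
W=dict(np.load("pics/b_w.npz"))
T=ctrl.camera_info("top")
c=lambda u,v:(130+u/3.2,130+v/3.2); w=lambda u,v:(120+u/3.6,85+v/3.6)
for n,a,b,z in [("h+x",(487,108),(724,105),.0995),("h-x",(499,248),(708,320),.0995),("NE",(430,97),(635,79),.104),("SE",(439,280),(615,342),.104),("lipN",(165,108),(233,65),.104),("lipS",(175,292),(225,335),.104)]:
    X,e=tri([(T,c(*a)),(W,w(*b))]); print(n,onz(W,w(*b),z),onz(T,c(*a),z),X,e[0])
im=cv2.imread("pics/b_w_full.png");tp=cv2.imread("pics/a_top.png")
for nm,I,C in(("w",im,W),("t",tp,T)):
    h=cv2.cvtColor(I,cv2.COLOR_BGR2HSV)
    for k,lo,hi,z in[("yellow",(18,120,120),(28,255,255),.057),("orange",(5,90,90),(17,255,255),.117),("red",(0,150,120),(4,255,255),.116)]:
        m=cv2.inRange(h,lo,hi); n,l,st,ce=cv2.connectedComponentsWithStats(m)
        for i in range(1,n):
            if st[i,4]>25 and st[i,1]<235 : print(nm,k,st[i],ce[i],onz(C,ce[i],z))
E
```

```text
h+x [ 0.5444 -0.2704  0.0995] [ 0.547  -0.2697  0.0995] [ 0.5449 -0.2688  0.1085] 0.0007534068830614515
h-x [ 0.4462 -0.2799  0.0995] [ 0.4503 -0.2775  0.0995] [ 0.4493 -0.2767  0.1129] 0.0002563652466912307
NE [ 0.5512 -0.2286  0.104 ] [ 0.5539 -0.2303  0.104 ] [ 0.5522 -0.2292  0.1078] 0.0015349504701449067
SE [ 0.4321 -0.2365  0.104 ] [ 0.4282 -0.2366  0.104 ] [ 0.429  -0.2374  0.0933] 0.0008664432836089657
lipN [ 0.5391 -0.0529  0.104 ] [ 0.5463 -0.0474  0.104 ] [ 0.5406 -0.0559  0.1295] 0.0037239413021246757
lipS [ 0.4166 -0.0517  0.104 ] [ 0.4196 -0.057   0.104 ] [ 0.4197 -0.0571  0.1164] 0.002188792186307644
w yellow [388 122  20  19 306] [397.4477 130.7353] [ 0.5304 -0.4215  0.057 ]
w yellow [379 152  19  19 284] [387.7254 160.5915] [ 0.4755 -0.4176  0.057 ]
w orange [311 212  40  17 407] [330.0663 219.4226] [ 0.3719 -0.3123  0.117 ]
w red [316  84  11  11  95] [321.2526  89.3474] [ 0.5798 -0.2606  0.116 ]
t red [279 146   6   6  27] [281.4074 148.2593] [ 0.5784 -0.2674  0.116 ]
```

Emit:
play_rows(
  translation=[
    [-8, 0, 34],
    [-8, 0, 34],
    [-8.5, 0, 34],
    [0, 35, 0],
    [0, 35, 0],
    [0, 35, 0],
    [0, 35, 0],
    [0, 25, 0],
    [0, 15, 0],
    [0, 0, 0],
  ],
  turn=[
    [0, 0, 0],
    [0, 0, 0],
    [0, 0, 0],
    [0, 0.04, 0],
    [0, 0, 0],
    [0, 0, 0],
    [0, 0, 0],
    [0, 0, 0],
    [0, 0, 0],
    [0, 0, 0],
  ],
  fingers=[-0.1, -0.1, -0.1, -0.1, -0.1, -0.1, -0.1, -0.1, -0.1, -0.1],
)

```text
time: 4.37
position: [0.4948, -0.2728, 0.1755]
tool_rot: [-0.08, 2.194, -2.188]
ft_force: [-0.3, 0.3, -0.1]
grip_width: 0.458
```

Run:
```python
from bench import ctrl
from h import *
s=ctrl.get_state();print(s["time"],s["position"],s["grip_width"]);print(toolR(s))
ci=snap(ctrl,"wrist","c_w",None,1.5)
snap(ctrl,"scene","c_s",(170,100,390,270),3.5)
```

```text
4.3667 [ 0.4948 -0.2728  0.1755] 0.45837892432295
[[-0.9978 -0.007   0.0662]
 [-0.0662  0.0021 -0.9978]
 [ 0.0068 -1.     -0.0026]]
```

Emit:
play_rows(
  translation=[
    [0, 20, 2],
    [0, 20, 0],
    [0, 20, 0],
    [0, 20, 0],
    [0, 12, 0],
    [0, 0, 0],
    [0, 0, 0],
    [0, 0, 0],
    [0, 0, 0],
    [0, 0, 0],
  ],
  turn=[
    [0, 0, 0],
    [0, 0, 0],
    [0, 0, 0],
    [0, 0, 0],
    [0, 0, 0],
    [0, 0, 0],
    [0, 0, 0],
    [0, 0, 0],
    [0, 0, 0],
    [0, 0, 0],
  ],
  fingers=[-0.1, -0.1, -0.1, -0.1, -0.1, -0.1, -1, -1, -1, -1],
  grip_force=25,
)

```text
time: 5.3
position: [0.4983, -0.2767, 0.089]
tool_rot: [-0.068, 2.187, -2.188]
ft_force: [0.2, 0.0, 0.0]
grip_width: 0.23
```

Run:
```python
from bench import ctrl
from h import *
s=ctrl.get_state();print(s["time"],s["position"],s["grip_width"]*87,s["ft_force"],s["torque"]);print(toolR(s))
# arc plan: handle about hinge
for th in np.linspace(0,.34,9):
    a=np.arctan2(22,223);r=np.hypot(22,223)
    print(round(th,3), "back %.1f up %.1f"%(r*np.cos(a+th),r*np.sin(a+th)))
```

```text
5.3 [ 0.4983 -0.2767  0.089 ] 20.007253242959536 [0.1709 0.0479 0.047 ] [-0.0431  0.137   0.0204]
[[-0.9979  0.0022  0.064 ]
 [-0.064  -0.0005 -0.998 ]
 [-0.0022 -1.      0.0007]]
0.0 back 223.0 up 22.0
0.042 back 221.9 up 31.5
0.085 back 220.3 up 40.9
0.128 back 218.4 up 50.2
0.17 back 216.1 up 59.4
0.213 back 213.3 up 68.5
0.255 back 210.2 up 77.5
0.298 back 206.8 up 86.4
0.34 back 202.9 up 95.1
```

Emit:
play_rows(
  translation=[
    [0, 6, 0],
    [0, 0, 0],
    [0, 0, 0],
    [0, 0, 0],
    [0, 0, 0],
    [0, 0, 0],
    [0, -4, 0],
    [0, -6, -0.6],
    [0, -9, -1.5],
    [0, -9, -1.8],
  ],
  turn=[
    [0, 0, 0],
    [0, 0, 0],
    [0, 0, 0],
    [0, 0, 0],
    [0, 0, 0],
    [0, 0, 0],
    [0, 0, 0],
    [0, 0, 0],
    [0, 0, 0],
    [0, 0, 0],
  ],
  fingers=[-0.1, -0.5, -1, -1, -1, -1, -1, -1, -1, -1],
)

```text
time: 6.13
position: [0.497, -0.2727, 0.1105]
tool_rot: [-0.069, 2.189, -2.19]
ft_force: [-0.3, 0.1, 0.1]
grip_width: 0.009
```

Run:
```python
from bench import ctrl
from h import *
s=ctrl.get_state();print(s["time"],s["position"],s["grip_width"]*87,s["ft_force"],s["torque"]);print(toolR(s))
ci=snap(ctrl,"scene","d_s",(170,100,390,270),3.5)
```

```text
6.1333 [ 0.497  -0.2727  0.1105] 0.7453433217548856 [-0.2813  0.1168  0.1132] [-0.0335  0.1178  0.0381]
[[-0.998   0.0001  0.0632]
 [-0.0632 -0.0004 -0.998 ]
 [-0.0001 -1.      0.0004]]
```

Run:
```python
from bench import ctrl
from h import *
s=ctrl.get_state()
S=ctrl.camera_info("scene");T=ctrl.camera_info("top")
f=lambda X:(proj(S,X)-[170,100])*3.5
print("tcp",f(s["position"]),"handle exp",f([.497,-.2745,.0995]))
print(snap(ctrl,"top","d_t",(130,130,380,270),3.2) is not None, (proj(T,s["position"])-[130,130])*3.2)
```

```text
tcp [412.1003 340.3546] handle exp [410.679  363.4865]
True [492.5718 175.7742]
```

Run:
```python
from bench import ctrl
from h import *
s=ctrl.get_state();print(s["time"],s["position"],s["grip_width"])
S=snap(ctrl,"scene","e_s",(240,130,340,230),6)
W=snap(ctrl,"wrist","e_w",None,1.5)
print((proj(S,s["position"])-[240,130])*6,proj(W,s["position"])*1.5)
```

```text
6.2333 [ 0.4985 -0.2728  0.1118] 0.008204922565151363
[286.6631 405.3802] [386.0916 330.3063]
```

Emit:
play_rows(
  translation=[
    [0, -10, 2],
    [0, 0, 0],
    [0, 0, 0],
    [0, 0, 0],
    [0, 0, 0],
    [0, 0, 0],
    [0, 15, 0],
    [0, 20, 0],
    [0, 15, 0],
    [0, 4, 0],
  ],
  turn=[
    [0, 0, 0],
    [0, 0, 0],
    [0, 0, 0],
    [0, 0, 0],
    [0, 0, 0],
    [0, 0, 0],
    [0, 0, 0],
    [0, 0, 0],
    [0, 0, 0],
    [0, 0, 0],
  ],
  fingers=[-0.1, -0.1, -0.1, -0.1, -0.1, -0.1, -0.1, -0.1, -0.1, -0.1],
)

```text
time: 7.17
position: [0.4955, -0.2733, 0.063]
tool_rot: [-0.075, 2.193, -2.189]
ft_force: [-0.4, 0.4, -0.1]
grip_width: 0.448
```

Emit:
play_rows(
  translation=[
    [0, 0, 0],
    [0, 0, 0],
    [0, 0, 0],
    [0, 0, 0],
    [0, 0, 0],
    [0, 0, 0],
    [0, 0, 0],
    [0, 0, 0],
    [0, 0, 0],
    [0, 0, 0],
  ],
  turn=[
    [0, 0, 0],
    [0, 0, 0],
    [0, 0, 0],
    [0, 0, 0],
    [0, 0, 0],
    [0, 0, 0],
    [0, 0, 0],
    [0, 0, 0],
    [0, 0, 0],
    [0, 0, 0],
  ],
  fingers=[-1, -1, -1, -1, -1, -1, -1, -1, -1, -1],
)

```text
time: 8.0
position: [0.4979, -0.2751, 0.0664]
tool_rot: [-0.068, 2.187, -2.189]
ft_force: [0.3, -1.7, 6.0]
grip_width: 0.13
```

Run:
```python
from bench import ctrl
from h import *
s=ctrl.get_state();print(s["time"],s["position"],s["grip_width"]*87,s["ft_force"])
S=snap(ctrl,"scene","f_s",(240,130,340,230),6)
print((proj(S,s["position"])-[240,130])*6)
```

```text
8.0 [ 0.4979 -0.2751  0.0664] 11.297418450915286 [ 0.2942 -1.7055  5.9708]
[282.7918 532.7947]
```

Emit:
play_rows(
  translation=[
    [0, -4.5, -0.5],
    [0, -4.5, -0.5],
    [0, -4.4, -0.7],
    [0, -4.4, -0.7],
    [0, -4.4, -0.9],
    [0, -4.4, -0.9],
    [0, -4.4, -1.0],
    [0, -4.4, -1.0],
    [0, -4.3, -1.2],
    [0, -4.3, -1.2],
  ],
  turn=[
    [0, 0, 0],
    [0, 0, 0],
    [0, 0, 0],
    [0, 0, 0],
    [0, 0, 0],
    [0, 0, 0],
    [0, 0, 0],
    [0, 0, 0],
    [0, 0, 0],
    [0, 0, 0],
  ],
  fingers=[-1, -1, -1, -1, -1, -1, -1, -1, -1, -1],
  grip_force=40,
)

```text
time: 8.88
position: [0.4973, -0.2672, 0.1087]
tool_rot: [-0.068, 2.185, -2.192]
ft_force: [6.2, -5.9, -8.2]
grip_width: 0.125
```

Emit:
play_rows(
  translation=[
    [0, -4.3, -1.4],
    [0, -4.3, -1.4],
    [0, -4.2, -1.6],
    [0, -4.2, -1.6],
    [0, -4.1, -1.7],
    [0, -4.1, -1.7],
    [0, -2, -0.8],
    [0, 0, 0],
    [0, 0, 0],
    [0, 0, 0],
  ],
  turn=[
    [0, 0, 0],
    [0, 0, 0],
    [0, 0, 0],
    [0, 0, 0],
    [0, 0, 0],
    [0, 0, 0],
    [0, 0, 0],
    [0, 0, 0],
    [0, 0, 0],
    [0, 0, 0],
  ],
  fingers=[-1, -1, -1, -1, -1, -1, -1, -1, -1, -1],
)

```text
time: 9.72
position: [0.4966, -0.2573, 0.1365]
tool_rot: [-0.068, 2.185, -2.192]
ft_force: [3.2, -4.4, -3.1]
grip_width: 0.126
```

Run:
```python
from bench import ctrl
from h import *
s=ctrl.get_state();print(s["time"],s["position"],s["grip_width"]*87,s["ft_force"])
S=snap(ctrl,"scene","g_s",(170,100,390,270),3.5)
```

```text
9.7167 [ 0.4966 -0.2573  0.1365] 10.957508159605093 [ 3.202  -4.4381 -3.1108]
```

Emit:
play_rows(
  translation=[
    [0, -2, -0.8],
    [0, -2, -0.8],
    [0, 0, 0],
    [0, 0, 0],
    [0, 0, 0],
    [0, 0, 0],
    [0, 0, 0],
    [0, 0, 0],
    [0, 0, 0],
    [0, 0, 0],
  ],
  turn=[
    [0, 0, 0],
    [0, 0, 0],
    [0, 0, 0],
    [0, 0, 0],
    [0, 0, 0],
    [0, 0, 0],
    [0, 0, 0],
    [0, 0, 0],
    [0, 0, 0],
    [0, 0, 0],
  ],
  fingers=[-1, -1, -1, -1, -1, -1, -1, -1, -1, -1],
)

```text
time: 10.6
position: [0.4964, -0.257, 0.1376]
tool_rot: [-0.068, 2.182, -2.196]
ft_force: [10.7, -11.3, -23.0]
grip_width: 0.123
```

Emit:
play_rows(
  translation=[
    [0, 2.5, 1],
    [0, 0, 0],
    [0, 0, 0],
    [0, 0, 0],
    [0, 0, 0],
    [0, 0, 0],
    [0, -20, 0],
    [0, -30, 0],
    [0, -40, 0],
    [0, -40, 0],
  ],
  turn=[
    [0, 0, 0],
    [0, 0, 0],
    [0, 0, 0],
    [0, 0, 0],
    [0, 0, 0],
    [0, 0, 0],
    [0, 0, 0],
    [0, 0, 0],
    [0, 0, 0],
    [0, 0, 0],
  ],
  fingers=[-1, -0.3, -0.3, -0.3, -0.3, -0.3, -0.3, -0.3, -0.3, -0.3],
)

```text
time: 11.43
position: [0.495, -0.2544, 0.2692]
tool_rot: [-0.072, 2.191, -2.189]
ft_force: [0.9, 0.2, 1.0]
grip_width: 0.352
```

Run:
```python
from bench import ctrl
from h import *
s=ctrl.get_state();print(s["time"],s["position"],s["grip_width"]*87,s["ft_force"]);print(toolR(s))
S=snap(ctrl,"scene","i_s",(170,100,390,270),3.5)
W=snap(ctrl,"wrist","i_w",None,1.5); np.savez("pics/i_w.npz",**W)
```

```text
11.4333 [ 0.495  -0.2544  0.2692] 30.617214017353543 [0.9112 0.1514 0.9657]
[[-0.998  -0.0019  0.0638]
 [-0.0638  0.0011 -0.998 ]
 [ 0.0018 -1.     -0.0012]]
```

Emit:
play_rows(
  translation=[
    [28, 0, 22],
    [36, 0, 28],
    [36, 0, 28],
    [36, 0, 29],
    [0, 0, 0],
    [0, 0, 0],
    [0, 0, 0],
    [0, 0, 0],
    [0, 0, 0],
    [0, 0, 0],
  ],
  turn=[
    [0, 0, 0],
    [0, 0, 0],
    [0, 0, 0],
    [0, 0, 0],
    [0, -0.12, 0],
    [0, -0.12, 0],
    [0, -0.12, 0],
    [0, -0.12, 0],
    [0, -0.12, 0],
    [0, -0.12, 0],
  ],
  fingers=[-0.1, -0.1, -0.1, -0.1, -0.1, -0.1, -0.1, -0.1, -0.1, -0.1],
)

```text
time: 12.37
position: [0.3762, -0.3617, 0.2679]
tool_rot: [-0.732, 1.758, -1.756]
ft_force: [0.0, 0.9, -0.5]
grip_width: 0.453
```

Emit:
play_rows(
  translation=[
    [0, 0, 0],
    [0, 0, 0],
    [0, 0, 0],
    [0, 0, 0],
    [0, 0, 0],
    [0, 0, 0],
    [0, 0, 0],
    [0, 0, 0],
    [0, 0, 0],
    [0, 0, 0],
  ],
  turn=[
    [0, -0.12, 0],
    [0, -0.12, 0],
    [0, -0.12, 0],
    [0, -0.12, 0],
    [0, -0.12, 0],
    [0, -0.12, 0],
    [0, -0.07, 0],
    [0, 0, 0],
    [0, 0, 0],
    [0, 0, 0],
  ],
  fingers=[-0.1, -0.1, -0.1, -0.1, -0.1, -0.1, -0.1, -0.1, -0.1, -0.1],
)

```text
time: 13.2
position: [0.3763, -0.362, 0.2681]
tool_rot: [-1.209, 1.209, -1.208]
ft_force: [-0.8, 0.3, 0.0]
grip_width: 0.453
```

Run:
```python
from bench import ctrl
from h import *
s=ctrl.get_state();print(s["time"],s["position"],s["grip_width"]*87,s["joint_positions"]);print(toolR(s))
W=snap(ctrl,"wrist","j_w",None,1.5); np.savez("pics/j_w.npz",**W)
```

```text
13.2 [ 0.3763 -0.362   0.2681] 39.37445760424232 [-0.1573 -0.0002  0.8834  1.6834 -0.0001  1.4587  0.7274]
[[ 0.0012 -0.0001  1.    ]
 [-1.      0.0005  0.0012]
 [-0.0005 -1.     -0.0001]]
```

Run:
```python
from bench import ctrl
from h import *
W=dict(np.load("pics/j_w.npz")); I=cv2.imread("pics/j_w_full.png")
h=cv2.cvtColor(I,cv2.COLOR_BGR2HSV)
for k,lo,hi,z in[("yellow",(18,120,120),(28,255,255),.057),("orange",(5,80,80),(17,255,255),.117)]:
    m=cv2.inRange(h,lo,hi); n,l,st,ce=cv2.connectedComponentsWithStats(m)
    for i in range(1,n):
        if st[i,4]>60 and st[i,1]<235 and st[i,0]>220:
            cnt,_=cv2.findContours((l==i).astype(np.uint8),0,2)
            r=cv2.minAreaRect(cnt[0]);print(k,st[i],r,onz(W,ce[i],z))
            if k=="orange":
                print([onz(W,p,z) for p in cv2.boxPoints(r)])
for n,uv,z in [("tuner top",(378,90),.146),("stand TL",(356,87),.06),("stand TR",(405,87),.06),("standBR",(397,245),.046),("standBL",(350,243),.046)]:
    print(n,onz(W,(uv[0]/1.5,uv[1]/1.5),z))
cv2.imwrite("pics/j_w1.png",cv2.resize(I[40:180,215:305],None,fx=4.2,fy=4.2,interpolation=cv2.INTER_CUBIC))
```

```text
yellow [309 190  22  22 365] ((319.1639404296875, 200.3032684326172), (20.10179328918457, 21.510196685791016), 39.80556869506836) [ 0.4731 -0.4179  0.057 ]
yellow [343 193  22  21 360] ((353.5, 203.0), (20.0, 21.0), 90.0) [ 0.5276 -0.422   0.057 ]
orange [241 113  17  54 764] ((249.07904052734375, 139.47122192382812), (14.930211067199707, 53.16154861450195), 1.7899105548858643) [ 0.3645 -0.3164  0.117 ]
[array([ 0.3536, -0.35  ,  0.117 ]), array([ 0.3568, -0.2844,  0.117 ]), array([ 0.3749, -0.285 ,  0.117 ]), array([ 0.3729, -0.3506,  0.117 ])]
tuner top [ 0.3692 -0.2311  0.146 ]
stand TL [ 0.3479 -0.2147  0.06  ]
stand TR [ 0.3917 -0.2146  0.06  ]
standBR [ 0.3864 -0.3607  0.046 ]
standBL [ 0.3377 -0.3587  0.046 ]
```

Run:
```python
from bench import ctrl
from h import *
T=ctrl.camera_info("top");S=ctrl.camera_info("scene");W=dict(np.load("pics/j_w.npz"))
print(tri([(T,(216,338)),(S,(92,212))]))
print("right corner",tri([(T,(451,206)),(S,(428,341))]))
for z in (0,.05,.08): print(z,onz(W,(270/1.5,200/1.5),z),onz(T,(330,270),z),onz(T,(300,287),z))
```

```text
(array([ 0.1716, -0.1277,  0.0993]), [np.float64(0.0009267037788101243), np.float64(0.000926703778810141)])
right corner (array([ 0.4558, -0.6349,  0.1049]), [np.float64(0.0026178896921917765), np.float64(0.002617889692191694)])
0 [ 0.2453 -0.319   0.    ] [ 0.3083 -0.3862  0.    ] [ 0.2683 -0.3149  0.    ]
0.05 [ 0.2597 -0.3148  0.05  ] [ 0.3122 -0.3788  0.05  ] [ 0.2741 -0.3109  0.05  ]
0.08 [ 0.2682 -0.3123  0.08  ] [ 0.3145 -0.3744  0.08  ] [ 0.2776 -0.3085  0.08  ]
```

Emit:
play_rows(
  translation=[
    [-25, 0, -6],
    [-20.6, 0, -5.8],
    [0, 36, 0],
    [0, 36, 0],
    [0, 36, 0],
    [0, 36, 0],
    [0, 30, 0],
    [0, 22, 0],
    [0, 0, 0],
    [0, 0, 0],
  ],
  turn=[
    [0, 0, 0],
    [0, 0, 0],
    [0, 0.04, 0],
    [0, 0, 0],
    [0, 0, 0],
    [0, 0, 0],
    [0, 0, 0],
    [0, 0, 0],
    [0, 0, 0],
    [0, 0, 0],
  ],
  fingers=[-0.1, -0.1, -0.1, -0.1, -0.1, -0.1, -0.1, -0.1, -0.1, -0.1],
)

```text
time: 14.08
position: [0.3636, -0.3164, 0.072]
tool_rot: [-1.193, 1.239, -1.236]
ft_force: [-0.3, 0.4, 0.8]
grip_width: 0.453
```

Run:
```python
from bench import ctrl
from h import *
s=ctrl.get_state();print(s["time"],s["position"],s["grip_width"]*87,s["ft_force"]);print(toolR(s))
W=snap(ctrl,"wrist","k_w",None,1.5)
snap(ctrl,"scene","k_s",(170,150,320,270),5)
```

```text
14.0833 [ 0.3636 -0.3164  0.072 ] 39.37750572314771 [-0.3405  0.4099  0.7846]
[[-0.0381 -0.0024  0.9993]
 [-0.9993  0.0003 -0.0381]
 [-0.0002 -1.     -0.0024]]
```

Emit:
play_rows(
  translation=[
    [0, 0, 0],
    [0, 0, 0],
    [0, 0, 0],
    [0, 0, 0],
    [0, 0, 0],
    [0, 0, 0],
    [0, 0, 0],
    [0, 0, 0],
    [0, 0, 0],
    [0, 0, 0],
  ],
  turn=[
    [0, 0, 0],
    [0, 0, 0],
    [0, 0, 0],
    [0, 0, 0],
    [0, 0, 0],
    [0, 0, 0],
    [0, 0, 0],
    [0, 0, 0],
    [0, 0, 0],
    [0, 0, 0],
  ],
  fingers=[-1, -1, -1, -1, -1, -1, -1, -1, -1, -1],
  grip_force=45,
)

```text
time: 15.02
position: [0.365, -0.3168, 0.0728]
tool_rot: [-1.191, 1.235, -1.237]
ft_force: [0.8, 0.9, 5.6]
grip_width: 0.178
```

Emit:
play_rows(
  translation=[
    [0, -8, 0],
    [0, -12, 0],
    [0, -16, 0],
    [0, -20, 0],
    [0, -30, 0],
    [0, -35, 0],
    [0, -40, 0],
    [0, -40, 0],
    [0, -10, 0],
    [0, 0, 0],
  ],
  turn=[
    [0, 0, 0],
    [0, 0, 0],
    [0, 0, 0],
    [0, 0, 0],
    [0, 0, 0],
    [0, 0, 0],
    [0, 0, 0],
    [0, 0, 0],
    [0, 0, 0],
    [0, 0, 0],
  ],
  fingers=[-1, -1, -1, -1, -1, -1, -1, -1, -1, -1],
)

```text
time: 15.85
position: [0.3654, -0.3178, 0.2862]
tool_rot: [-1.189, 1.232, -1.24]
ft_force: [-0.7, -0.6, -1.8]
grip_width: 0.182
```

Run:
```python
from bench import ctrl
from h import *
s=ctrl.get_state();print(s["time"],s["position"],s["grip_width"]*87,s["ft_force"]);print(toolR(s))
W=snap(ctrl,"wrist","l_w",None,1.5); np.savez("pics/l_w.npz",**W)
snap(ctrl,"scene","l_s",(150,60,350,260),3)
```

```text
15.85 [ 0.3654 -0.3178  0.2862] 15.853207361735294 [-0.7052 -0.6003 -1.8305]
[[-0.0374  0.0048  0.9993]
 [-0.9993 -0.002  -0.0374]
 [ 0.0018 -1.      0.0048]]
```

Emit:
play_rows(
  translation=[
    [-27.6, 0, 24.8],
    [-27.6, 0, 24.8],
    [-27.6, 0, 24.8],
    [-27.6, 0, 24.9],
    [0, 0, 0],
    [0, 0, 0],
    [0, 0, 0],
    [0, 0, 0],
    [0, 0, 0],
    [0, 0, 0],
  ],
  turn=[
    [0, 0, 0],
    [0, 0, 0],
    [0, 0, 0],
    [0, 0, 0],
    [0, 0.12, 0],
    [0, 0.12, 0],
    [0, 0.12, 0],
    [0, 0.12, 0],
    [0, 0.12, 0],
    [0, 0.12, 0],
  ],
  fingers=[-1, -1, -1, -1, -1, -1, -1, -1, -1, -1],
)

```text
time: 16.78
position: [0.4661, -0.2095, 0.2802]
tool_rot: [-0.751, 1.75, -1.744]
ft_force: [0.4, 0.4, -1.1]
grip_width: 0.176
```

Emit:
play_rows(
  translation=[
    [0, 0, 0],
    [0, 0, 0],
    [0, 0, 0],
    [0, 0, 0],
    [0, 0, 0],
    [0, 0, 0],
    [0, 0, 0],
    [0, 0, 0],
    [0, 0, 0],
    [0, 0, 0],
  ],
  turn=[
    [0, 0.12, 0],
    [0, 0.12, 0],
    [0, 0.12, 0],
    [0, 0.12, 0],
    [0, 0.12, 0],
    [0, 0.12, 0],
    [0, 0.033, 0],
    [0, 0, 0],
    [0, 0, 0],
    [0, 0, 0],
  ],
  fingers=[-1, -1, -1, -1, -1, -1, -1, -1, -1, -1],
)

```text
time: 17.62
position: [0.467, -0.2098, 0.2819]
tool_rot: [-0.071, 2.192, -2.191]
ft_force: [-0.5, 0.1, -2.1]
grip_width: 0.176
```

Run:
```python
from bench import ctrl
from h import *
s=ctrl.get_state();print(s["time"],s["position"],s["grip_width"]*87,s["ft_force"],s["joint_positions"]);R=toolR(s);print(R)
print(plan(s,[.4688,-.2111,.2026],down(-86.5)))
W=snap(ctrl,"wrist","m_w",None,1.5); np.savez("pics/m_w.npz",**W)
S=snap(ctrl,"scene","m_s",(170,60,370,260),3)
print("edge proj",[(proj(S,s["position"]+np.array([dx*.03*.998,dx*.03*.061,-.0668]))-[170,60])*3 for dx in(-1,1)])
```

```text
17.6167 [ 0.467  -0.2098  0.2819] 15.354601509746853 [-0.4795  0.1288 -2.1016] [-0.3031 -0.024   0.6673  1.6747  0.0155  1.4884 -1.1463]
[[-0.9981 -0.0027  0.0617]
 [-0.0617  0.0004 -0.9981]
 [ 0.0026 -1.     -0.0005]]
(array([-1.9665, 79.2501,  1.4918]), array([0.0005, 0.0007, 0.0026]))
edge proj [array([219.3146, 243.9264]), array([300.7978, 224.5026])]
```

Emit:
play_rows(
  translation=[
    [-2, 10, 1.5],
    [0, 18, 0],
    [0, 18, 0],
    [0, 14, 0],
    [0, 8, 0],
    [0, 7, 0],
    [0, 4, 0],
    [0, 0, 0],
    [0, 0, 0],
    [0, 0, 0],
  ],
  turn=[
    [0, 0, 0],
    [0, 0, 0],
    [0, 0, 0],
    [0, 0, 0],
    [0, 0, 0],
    [0, 0, 0],
    [0, 0, 0],
    [0, 0, 0],
    [0, 0, 0],
    [0, 0, 0],
  ],
  fingers=[-1, -1, -1, -1, -1, -1, -1, -1, -1, -1],
)

```text
time: 18.55
position: [0.4704, -0.2115, 0.2051]
tool_rot: [-0.065, 2.19, -2.19]
ft_force: [-0.3, -0.1, -0.3]
grip_width: 0.181
```

Run:
```python
from bench import ctrl
from h import *
s=ctrl.get_state();print(s["time"],s["position"],s["grip_width"]*87,s["ft_force"],toolR(s)[:,2])
W=snap(ctrl,"wrist","n_w",None,1.5); np.savez("pics/n_w.npz",**W)
S=snap(ctrl,"scene","n_s",(170,60,370,260),3)
```

```text
18.55 [ 0.4704 -0.2115  0.2051] 15.738817721992167 [-0.278  -0.079  -0.2567] [ 0.0608 -0.9982  0.0003]
```

```bash
cat >> h.py <<'E'
LIP=np.array([.482,-.049]);YAW=np.radians(3.5)
XF=np.array([np.cos(YAW),np.sin(YAW)]);YF=np.array([-np.sin(YAW),np.cos(YAW)])
def tray(u,b,h,th=.32):
    """u across, b behind lip, h above floor -> world"""
    a=b-5;n=h+2.5
    back=a*np.cos(th)-n*np.sin(th); up=a*np.sin(th)+n*np.cos(th)
    p=LIP+XF*u/1000-YF*(back+5)/1000
    return np.array([p[0],p[1],.0775+up/1000])
E
python3 - <<'E'
from bench import ctrl
from h import *
S=ctrl.camera_info("scene")
W=dict(np.load("pics/n_w.npz"))
for n,a in dict(nearRearTop=(-57,185,24),nearRearBot=(-57,185,0),farRearTop=(57,185,24),farRearBot=(57,185,0),nearLipTop=(-57,0,24),farLipTop=(57,0,24),lipL=(-57,0,0),hL=(-45,228,19.5),hR=(45,228,19.5)).items():
    print(n,tray(*a),(proj(S,tray(*a))-[170,60])*3,proj(W,tray(*a))*1.5)
E
```

```text
nearRearTop [ 0.4353 -0.2197  0.1593] [223.4873 332.9829] [394.9861 353.0207]
nearRearBot [ 0.4358 -0.2272  0.1365] [230.0349 370.4992] [405.1284 338.1079]
farRearTop [ 0.5491 -0.2127  0.1593] [369.9539 292.3348] [396.3715 166.5786]
farRearBot [ 0.5496 -0.2203  0.1365] [375.2301 327.7156] [407.7962 166.3894]
nearLipTop [ 0.4246 -0.0444  0.1011] [ 96.5361 315.5956] [167.8626 319.1478]
farLipTop [ 0.5384 -0.0375  0.1011] [227.3071 282.1368] [141.3267 166.2076]
lipL [ 0.4251 -0.0519  0.0783] [102.6896 347.1352] [191.2455 308.9703]
hL [ 0.4499 -0.2611  0.1685] [278.4469 340.5981] [464.9652 342.0187]
hR [ 0.5397 -0.2556  0.1685] [396.9897 306.493 ] [474.7182 189.827 ]
```

Emit:
play_rows(
  translation=[
    [0, 2.5, 0],
    [0, 2.3, -7],
    [0, 2.3, -7],
    [0, 2.3, -7],
    [0, 2.3, -7],
    [0, 2.3, -7],
    [0, 2.3, -7],
    [0, 2.3, -7],
    [0, 2.3, -7],
    [0, 2.3, -7],
  ],
  turn=[
    [0, 0, 0],
    [0, 0, 0],
    [0, 0, 0],
    [0, 0, 0],
    [0, 0, 0],
    [0, 0, 0],
    [0, 0, 0],
    [0, 0, 0],
    [0, 0, 0],
    [0, 0, 0],
  ],
  fingers=[-1, -1, -1, -1, -1, -1, -1, -1, -1, -1],
)

```text
time: 19.48
position: [0.466, -0.1477, 0.181]
tool_rot: [-0.067, 2.19, -2.19]
ft_force: [0.2, -1.1, -1.6]
grip_width: 0.177
```

Run:
```python
from bench import ctrl
from h import *
s=ctrl.get_state();print(s["time"],s["position"],s["grip_width"]*87,s["ft_force"],toolR(s)[:,2])
p=s["position"][:2]-LIP; print("u",p@XF,"y",p@YF,"floor z",.0775+(-p@YF-.005)*.3316+.0026)
W=snap(ctrl,"wrist","o_w",None,1.5)
S=snap(ctrl,"scene","o_s",(170,60,370,260),3)
```

```text
19.4833 [ 0.466  -0.1477  0.181 ] 15.426142261375427 [ 0.1626 -1.1041 -1.5745] [ 0.0609 -0.9981 -0.0001]
u -0.022028178357037145 y -0.09752582897019697 floor z 0.11078156488651732
```

Emit:
play_rows(
  translation=[
    [0, 2.3, -7],
    [0, 2.3, -7],
    [0, 2.3, -7],
    [0, 2.3, -7],
    [0, 2.3, -7],
    [0, 2.3, -7],
    [0, 2.3, -7],
    [0, 2.3, -7],
    [0, 2.3, -7],
    [0, 2.3, -7],
  ],
  turn=[
    [0, 0, 0],
    [0, 0, 0],
    [0, 0, 0],
    [0, 0, 0],
    [0, 0, 0],
    [0, 0, 0],
    [0, 0, 0],
    [0, 0, 0],
    [0, 0, 0],
    [0, 0, 0],
  ],
  fingers=[-1, -1, -1, -1, -1, -1, -1, -1, -1, -1],
)

```text
time: 20.42
position: [0.4617, -0.0779, 0.158]
tool_rot: [-0.067, 2.191, -2.19]
ft_force: [-0.1, 0.0, -1.3]
grip_width: 0.179
```

Emit:
play_rows(
  translation=[
    [0, 2.3, -7],
    [0, 2, -7],
    [0, 1.5, -7],
    [0, 1, -7],
    [0, 0, -6],
    [0, 0, 0],
    [0, 0, 0],
    [0, 0, 0],
    [0, 0, 0],
    [0, 0, 0],
  ],
  turn=[
    [0, 0, 0],
    [0, 0, 0],
    [0, 0, 0],
    [0, 0, 0],
    [0, 0, 0],
    [0, 0, 0],
    [0, 0, 0],
    [0, 0, 0],
    [0, 0, 0],
    [0, 0, 0],
  ],
  fingers=[-1, -1, -1, -1, -1, -1, -1, -1, -1, -1],
)

```text
time: 21.25
position: [0.4597, -0.0451, 0.1514]
tool_rot: [-0.066, 2.191, -2.191]
ft_force: [-0.8, 0.3, -1.6]
grip_width: 0.177
```

Run:
```python
from bench import ctrl
from h import *
s=ctrl.get_state();print(s["time"],s["position"],s["grip_width"]*87,s["ft_force"],toolR(s)[:,2])
p=s["position"][:2]-LIP; print("u",p@XF,"y",p@YF,"floor z",.0775+(-p@YF-.005)*.3316+.0026)
W=snap(ctrl,"wrist","p_w",None,1.5)
S=snap(ctrl,"scene","p_s",(170,60,370,260),3)
```

```text
21.25 [ 0.4597 -0.0451  0.1514] 15.388862052255227 [-0.833   0.343  -1.5526] [ 0.06   -0.9982  0.    ]
u -0.02198448695816493 y 0.0052791597305050795 floor z 0.07669143063336452
```

Emit:
play_rows(
  translation=[
    [0, -30, 0],
    [0, -36, 0],
    [0, -36, 0],
    [0, -36, 0],
    [-9, 0, 33.6],
    [-9, 0, 33.6],
    [-9, 0, 33.6],
    [-9, 0, 33.6],
    [-9, 0, 33.6],
    [0, 0, 0],
  ],
  turn=[
    [0, 0, 0],
    [0, 0, 0],
    [0, 0, 0],
    [0, 0, 0],
    [0, 0, 0],
    [0, 0, 0],
    [0, 0, 0],
    [0, 0, 0],
    [0, 0, 0],
    [0, 0, 0],
  ],
  fingers=[-1, -1, -1, -1, -1, -1, -1, -1, -1, -1],
)

```text
time: 22.18
position: [0.5144, -0.2178, 0.289]
tool_rot: [-0.057, 2.189, -2.203]
ft_force: [-1.0, -1.0, -0.6]
grip_width: 0.18
```

Run:
```python
from bench import ctrl
from h import *
s=ctrl.get_state();print(s["time"],s["position"],s["grip_width"]*87,s["ft_force"],toolR(s)[:,2])
p=s["position"][:2]-LIP; print("u",p@XF,"y",p@YF,"floor z",.0775+(-p@YF-.005)*.3316+.0026)
W=snap(ctrl,"wrist","q_w",None,1.5)
S=snap(ctrl,"scene","q_s",(170,60,370,260),3)
```

```text
22.1833 [ 0.5144 -0.2178  0.289 ] 15.675077027790966 [-1.0466 -0.9796 -0.591 ] [ 0.0511 -0.9987  0.0063]
u 0.022009533105703687 y -0.17042645467241496 floor z 0.1349554123693728
```

Emit:
play_rows(
  translation=[
    [0, 12, 0],
    [0, 18, 0],
    [0, 18, 0],
    [0, 14, 0],
    [0, 10, 0],
    [0, 8, 0],
    [0, 6, 0],
    [0, 0, 0],
    [0, 0, 0],
    [0, 0, 0],
  ],
  turn=[
    [0, 0, 0],
    [0, 0, 0],
    [0, 0, 0],
    [0, 0, 0],
    [0, 0, 0],
    [0, 0, 0],
    [0, 0, 0],
    [0, 0, 0],
    [0, 0, 0],
    [0, 0, 0],
  ],
  fingers=[-1, -1, -1, -1, -1, -1, -1, -1, -1, -1],
)

```text
time: 23.12
position: [0.5153, -0.2097, 0.2041]
tool_rot: [-0.065, 2.19, -2.19]
ft_force: [0.6, 0.5, -1.6]
grip_width: 0.178
```

Run:
```python
from bench import ctrl
from h import *
s=ctrl.get_state();print(s["time"],s["position"],s["grip_width"]*87,s["ft_force"],toolR(s)[:,2])
p=s["position"][:2]-LIP; print("u",p@XF,"y",p@YF,"floor z",.0775+(-p@YF-.005)*.3316+.0026)
W=snap(ctrl,"wrist","r_w",None,1.5)
S=snap(ctrl,"scene","r_s",(170,60,370,260),3)
```

```text
23.1167 [ 0.5153 -0.2097  0.2041] 15.518869832463656 [ 0.6267  0.5129 -1.6362] [ 0.0609 -0.9981  0.0003]
u 0.023447816877695368 y -0.16242756259146132 floor z 0.13230297975532856
```

Emit:
play_rows(
  translation=[
    [0, 2.3, -7],
    [0, 2.3, -7],
    [0, 2.3, -7],
    [0, 2.3, -7],
    [0, 2.3, -7],
    [0, 2.3, -7],
    [0, 2.3, -7],
    [0, 2.3, -7],
    [0, 2.3, -7],
    [0, 2.3, -7],
  ],
  turn=[
    [0, 0, 0],
    [0, 0, 0],
    [0, 0, 0],
    [0, 0, 0],
    [0, 0, 0],
    [0, 0, 0],
    [0, 0, 0],
    [0, 0, 0],
    [0, 0, 0],
    [0, 0, 0],
  ],
  fingers=[-1, -1, -1, -1, -1, -1, -1, -1, -1, -1],
)

```text
time: 24.05
position: [0.5105, -0.139, 0.1801]
tool_rot: [-0.067, 2.19, -2.19]
ft_force: [-0.1, -1.2, -1.2]
grip_width: 0.179
```

Emit:
play_rows(
  translation=[
    [0, 2.3, -7],
    [0, 2.3, -7],
    [0, 2.3, -7],
    [0, 2.3, -7],
    [0, 2.3, -7],
    [0, 2.3, -7],
    [0, 2.3, -7],
    [0, 2.3, -7],
    [0, 2.3, -7],
    [0, 2.3, -7],
  ],
  turn=[
    [0, 0, 0],
    [0, 0, 0],
    [0, 0, 0],
    [0, 0, 0],
    [0, 0, 0],
    [0, 0, 0],
    [0, 0, 0],
    [0, 0, 0],
    [0, 0, 0],
    [0, 0, 0],
  ],
  fingers=[-1, -1, -1, -1, -1, -1, -1, -1, -1, -1],
)

```text
time: 24.88
position: [0.5063, -0.0692, 0.1572]
tool_rot: [-0.066, 2.19, -2.19]
ft_force: [-0.8, -0.4, -1.4]
grip_width: 0.183
```

Emit:
play_rows(
  translation=[
    [0, 2, -7],
    [0, 1.5, -7],
    [0, 1, -7],
    [0, 0, -7],
    [0, 0, 0],
    [0, 0, 0],
    [0, 0, 0],
    [0, 0, 0],
    [0, 0, 0],
    [0, 0, 0],
  ],
  turn=[
    [0, 0, 0],
    [0, 0, 0],
    [0, 0, 0],
    [0, 0, 0],
    [0, 0, 0],
    [0, 0, 0],
    [0, 0, 0],
    [0, 0, 0],
    [0, 0, 0],
    [0, 0, 0],
  ],
  fingers=[-1, -1, -1, -1, -1, -1, -1, -1, -1, -1],
)

```text
time: 25.72
position: [0.5046, -0.0423, 0.1529]
tool_rot: [-0.066, 2.191, -2.191]
ft_force: [-1.0, -0.6, -1.6]
grip_width: 0.182
```

Run:
```python
from bench import ctrl
from h import *
s=ctrl.get_state();print(s["time"],s["position"],s["grip_width"]*87,s["ft_force"],toolR(s)[:,2])
p=s["position"][:2]-LIP; print("u",p@XF,"y",p@YF,"floor z",.0775+(-p@YF-.005)*.3316+.0026)
W=snap(ctrl,"wrist","s_w",None,1.5)
S=snap(ctrl,"scene","s_s",(170,60,370,260),3)
```

```text
25.7167 [ 0.5046 -0.0423  0.1529] 15.799557435749566 [-1.0398 -0.5702 -1.5706] [ 0.0601 -0.9982  0.    ]
u 0.022981318222344026 y 0.00529354156968139 floor z 0.07668666161549366
```

Emit:
play_rows(
  translation=[
    [0, -30, 0],
    [0, -36, 0],
    [0, -36, 0],
    [0, -36, 0],
    [-4, 0, 30],
    [-4, 0, 34],
    [-4, 0, 34],
    [0, 0, 34],
    [0, 0, 0],
    [0, 0, 0],
  ],
  turn=[
    [0, 0, 0],
    [0, 0, 0],
    [0, 0, 0],
    [0, 0, 0],
    [0, 0, 0],
    [0, 0, 0],
    [0, 0, 0],
    [0, 0, 0],
    [0, 0, 0],
    [0, 0, 0],
  ],
  fingers=[-1, -1, -1, -1, -1, -1, -1, -1, -1, -1],
)

```text
time: 26.65
position: [0.5239, -0.1758, 0.2908]
tool_rot: [-0.061, 2.193, -2.195]
ft_force: [-0.0, 1.3, -0.2]
grip_width: 0.181
```

Run:
```python
from bench import ctrl
from h import *
s=ctrl.get_state();print(s["time"],s["position"],s["grip_width"]*87,s["ft_force"],toolR(s)[:,2])
W=snap(ctrl,"wrist","t_w",(70,100,290,240),3.5)
S=snap(ctrl,"scene","t_s",(170,130,330,250),5)
T=snap(ctrl,"top","t_t",(130,140,290,240),5)
```

```text
26.65 [ 0.5239 -0.1758  0.2908] 15.710647619857893 [-0.0038  1.316  -0.1834] [ 0.0552 -0.9985  0.0009]
```

Emit:
play_rows(
  translation=[
    [15, 0, -30],
    [15, 0, -30],
    [15, 0, -30],
    [12, 0, -29],
    [0, 0, 0],
    [0, 0, 0],
    [0, 0, 0],
    [0, 0, 0],
    [0, 0, 0],
    [0, 0, 0],
  ],
  turn=[
    [0, 0, 0],
    [0, 0, 0],
    [0, 0, 0],
    [0, 0, 0],
    [0, 0, 0],
    [0, 0, 0],
    [0, 0, 0],
    [0, 0, 0],
    [0, 0, 0],
    [0, 0, 0],
  ],
  fingers=[-1, -1, -1, -1, -1, -1, -1, -1, -1, -1],
)

```text
time: 27.63
position: [0.4607, -0.0584, 0.2908]
tool_rot: [-0.065, 2.191, -2.192]
ft_force: [-0.7, 0.2, -1.7]
grip_width: 0.177
```

Run:
```python
from bench import ctrl
from h import *
s=ctrl.get_state();print(s["time"],s["position"],s["ft_force"])
W=snap(ctrl,"wrist","u_w",(150,90,330,240),4)
np.savez("pics/u_w.npz",**W)
for n,a in dict(lipL=(-57,0,0),lipR=(57,0,0),lipRt=(57,0,24)).items(): print(n,(proj(W,tray(*a))-[150,90])*4)
```

```text
27.6333 [ 0.4607 -0.0584  0.2908] [-0.7349  0.222  -1.7131]
lipL [406.2893 385.725 ]
lipR [403.724   79.8969]
lipRt [379.8493  80.134 ]
```

Emit:
play_rows(
  translation=[
    [-24, 0, 3],
    [-23, 0, 4],
    [0, 25, 0],
    [0, 30, 0],
    [0, 30, 0],
    [0, 25, 0],
    [0, 15, 0],
    [0, 11, 0],
    [0, 0, 0],
    [0, 0, 0],
  ],
  turn=[
    [0, 0, 0],
    [0, 0, 0],
    [0, 0, 0],
    [0, 0, 0],
    [0, 0, 0],
    [0, 0, 0],
    [0, 0, 0],
    [0, 0, 0],
    [0, 0, 0],
    [0, 0, 0],
  ],
  fingers=[-1, -1, -1, -1, -1, -1, -1, -1, -1, -1],
)

```text
time: 28.52
position: [0.5081, -0.062, 0.1551]
tool_rot: [-0.066, 2.19, -2.191]
ft_force: [0.4, 0.4, -0.5]
grip_width: 0.179
```

Emit:
play_rows(
  translation=[
    [0, 1.5, -5],
    [0, 1.5, -5],
    [0, 1.5, -5],
    [0, 0, -6],
    [0, 0, -6],
    [0, 0, -7],
    [0, 0, -7],
    [0, 0, -7],
    [0, 0, 0],
    [0, 0, 0],
  ],
  turn=[
    [0, 0, 0],
    [0, 0, 0],
    [0, 0, 0],
    [0, 0, 0],
    [0, 0, 0],
    [0, 0, 0],
    [0, 0, 0],
    [0, 0, 0],
    [0, 0, 0],
    [0, 0, 0],
  ],
  fingers=[-1, -1, -1, -1, -1, -1, -1, -1, -1, -1],
)

```text
time: 29.35
position: [0.5049, -0.0133, 0.1504]
tool_rot: [-0.068, 2.19, -2.19]
ft_force: [0.1, -0.1, -1.2]
grip_width: 0.178
```

Run:
```python
from bench import ctrl
from h import *
s=ctrl.get_state();print(s["time"],s["position"],s["ft_force"])
p=s["position"][:2]-LIP; print("u",p@XF,"y",p@YF)
W=snap(ctrl,"wrist","v_w",(100,90,330,240),3.4)
S=snap(ctrl,"scene","v_s",(170,100,330,250),4)
```

```text
29.35 [ 0.5049 -0.0133  0.1504] [ 0.0862 -0.1322 -1.1557]
u 0.025012473220371242 y 0.03425511832314766
```

Emit:
play_rows(
  translation=[
    [0, -35, 0],
    [0, -38, 0],
    [0, -38, 0],
    [0, -29, 0],
    [16, 0, 30],
    [17.6, 0, 33],
    [17.6, 0, 33],
    [17.6, 0, 33],
    [17.6, 0, 33],
    [17.6, 0, 33],
  ],
  turn=[
    [0, 0, 0],
    [0, 0, 0],
    [0, 0, 0],
    [0, 0, 0],
    [0, 0, 0],
    [0, 0, 0],
    [0, 0, 0],
    [0, 0, 0],
    [0, 0, 0],
    [0, 0, 0],
  ],
  fingers=[-1, -1, -1, -1, -1, -1, -1, -1, -1, -1],
)

```text
time: 30.28
position: [0.4116, -0.217, 0.2904]
tool_rot: [-0.065, 2.191, -2.19]
ft_force: [1.2, -0.7, -1.2]
grip_width: 0.181
```

Emit:
play_rows(
  translation=[
    [17.6, 0, 33],
    [17.6, 0, 33],
    [18.8, 0, 33],
    [0, 0, 0],
    [0, 0, 0],
    [0, 0, 0],
    [0, 0, 0],
    [0, 0, 0],
    [0, 0, 0],
    [0, 0, 0],
  ],
  turn=[
    [0, 0, 0],
    [0, 0, 0],
    [0, 0, 0],
    [0, -0.12, 0],
    [0, -0.12, 0],
    [0, -0.12, 0],
    [0, -0.12, 0],
    [0, -0.12, 0],
    [0, -0.12, 0],
    [0, -0.12, 0],
  ],
  fingers=[-1, -1, -1, -1, -1, -1, -1, -1, -1, -1],
)

```text
time: 31.12
position: [0.3645, -0.3175, 0.2903]
tool_rot: [-0.817, 1.68, -1.68]
ft_force: [-0.8, 0.9, -1.8]
grip_width: 0.178
```

Emit:
play_rows(
  translation=[
    [0, 0, 0],
    [0, 0, 0],
    [0, 0, 0],
    [0, 0, 0],
    [0, 0, 0],
    [0, 0, 0],
    [0, 0, 0],
    [0, 0, 0],
    [0, 0, 0],
    [0, 0, 0],
  ],
  turn=[
    [0, -0.12, 0],
    [0, -0.12, 0],
    [0, -0.12, 0],
    [0, -0.12, 0],
    [0, -0.12, 0],
    [0, -0.03, 0],
    [0, 0, 0],
    [0, 0, 0],
    [0, 0, 0],
    [0, 0, 0],
  ],
  fingers=[-1, -1, -1, -1, -1, -1, -1, -1, -1, -1],
)

```text
time: 31.95
position: [0.3649, -0.3171, 0.2903]
tool_rot: [-1.189, 1.24, -1.24]
ft_force: [0.1, 0.8, -1.0]
grip_width: 0.182
```

Run:
```python
from bench import ctrl
from h import *
s=ctrl.get_state();print(s["time"],s["position"],s["grip_width"]*87,s["ft_force"]);print(toolR(s))
print(plan(s,[.365,-.3168,.15],down(-2.15)))
W=snap(ctrl,"wrist","x_w",None,1.5); np.savez("pics/x_w.npz",**W)
S=snap(ctrl,"scene","x_s",(170,60,330,260),3)
T=snap(ctrl,"top","x_t",None,1.5)
```

```text
31.95 [ 0.3649 -0.3171  0.2903] 15.800334249789781 [ 0.1439  0.7788 -1.0338]
[[-0.0413  0.0001  0.9991]
 [-0.9991  0.0001 -0.0413]
 [-0.0001 -1.      0.0001]]
(array([ -0.3139, 140.3224,   0.1208]), array([-0.0001, -0.0038, -0.0001]))
```

Emit:
play_rows(
  translation=[
    [0, 30, 0],
    [0, 35, 0],
    [0, 35, 0],
    [0, 30, 0],
    [0, 20, 0],
    [0, 12, 0],
    [0, 8, 0],
    [0, 0, 0],
    [0, 0, 0],
    [0, 0, 0],
  ],
  turn=[
    [0, 0, 0],
    [0, 0, 0],
    [0, 0, 0],
    [0, 0, 0],
    [0, 0, 0],
    [0, 0, 0],
    [0, 0, 0],
    [0, 0, 0],
    [0, 0, 0],
    [0, 0, 0],
  ],
  fingers=[-1, -1, -1, -1, -1, -1, -1, -1, -1, -1],
)

```text
time: 32.93
position: [0.3658, -0.3174, 0.1213]
tool_rot: [-1.189, 1.237, -1.24]
ft_force: [-0.4, 0.4, -1.3]
grip_width: 0.182
```

Run:
```python
from bench import ctrl
from h import *
s=ctrl.get_state();print(s["time"],s["position"],s["grip_width"]*87,s["ft_force"]);print(toolR(s)[:,2])
W=snap(ctrl,"wrist","y_w",(150,30,350,240),2.8)
S=snap(ctrl,"scene","y_s",(170,150,300,260),5)
```

```text
32.9333 [ 0.3658 -0.3174  0.1213] 15.811345878140687 [-0.4354  0.4224 -1.2824]
[ 0.9992 -0.04    0.0015]
```

Emit:
play_rows(
  translation=[
    [0, 6, 0],
    [0, 6, 0],
    [0, 6, 0],
    [0, 6, 0],
    [0, 6, 0],
    [0, 6, 0],
    [0, 5, 0],
    [0, 4, 0],
    [0, 1, 0],
    [0, 0, 0],
  ],
  turn=[
    [0, 0, 0],
    [0, 0, 0],
    [0, 0, 0],
    [0, 0, 0],
    [0, 0, 0],
    [0, 0, 0],
    [0, 0, 0],
    [0, 0, 0],
    [0, 0, 0],
    [0, 0, 0],
  ],
  fingers=[-1, -1, -1, -1, -1, -1, -1, -1, -1, -1],
)

```text
time: 33.87
position: [0.3647, -0.3169, 0.074]
tool_rot: [-1.191, 1.239, -1.238]
ft_force: [0.0, -0.6, -0.3]
grip_width: 0.184
```

Emit:
play_rows(
  translation=[
    [0, 1.5, 0],
    [0, 0, 0],
    [0, 0, 0],
    [0, 0, 0],
    [0, 0, 0],
    [0, 0, 0],
    [0, 0, 0],
    [0, 0, 0],
    [0, 0, 0],
    [0, 0, 0],
  ],
  turn=[
    [0, 0, 0],
    [0, 0, 0],
    [0, 0, 0],
    [0, 0, 0],
    [0, 0, 0],
    [0, 0, 0],
    [0, 0, 0],
    [0, 0, 0],
    [0, 0, 0],
    [0, 0, 0],
  ],
  fingers=[-1, -1, -1, -1, -1, -1, -1, -1, -1, -1],
)

```text
time: 34.7
position: [0.3651, -0.3169, 0.0729]
tool_rot: [-1.19, 1.238, -1.239]
ft_force: [0.3, 0.4, -1.4]
grip_width: 0.182
```

Emit:
play_rows(
  translation=[
    [0, 0, 0],
    [0, 0, 0],
    [0, 0, 0],
    [0, 0, 0],
    [0, 0, 0],
    [0, 0, 0],
    [0, 0, 0],
    [0, -20, 0],
    [0, -30, 0],
    [0, -30, 0],
  ],
  turn=[
    [0, 0, 0],
    [0, 0, 0],
    [0, 0, 0],
    [0, 0, 0],
    [0, 0, 0],
    [0, 0, 0],
    [0, 0, 0],
    [0, 0, 0],
    [0, 0, 0],
    [0, 0, 0],
  ],
  fingers=[-0.1, -0.1, -0.1, -0.1, -0.1, -0.1, -0.1, -0.1, -0.1, -0.1],
)

```text
time: 35.53
position: [0.3638, -0.317, 0.1532]
tool_rot: [-1.192, 1.241, -1.239]
ft_force: [0.3, 0.1, -0.9]
grip_width: 0.45
```

Emit:
play_rows(
  translation=[
    [0, -35, 0],
    [0, -35, 0],
    [0, -35, 0],
    [0, -15, 0],
    [0, 0, 0],
    [0, 0, 0],
    [0, 0, 0],
    [0, 0, 0],
    [0, 0, 0],
    [0, 0, 0],
  ],
  turn=[
    [0, 0, 0],
    [0, 0, 0],
    [0, 0, 0],
    [0, 0, 0],
    [0, 0, 0],
    [0, 0, 0],
    [0, 0, 0],
    [0, 0, 0],
    [0, 0, 0],
    [0, 0, 0],
  ],
  fingers=[-0.1, -0.1, -0.1, -0.1, -0.1, -0.1, -0.1, -0.1, -0.1, -0.1],
)

```text
time: 36.37
position: [0.3646, -0.3166, 0.2719]
tool_rot: [-1.191, 1.24, -1.238]
ft_force: [0.5, -0.0, -0.8]
grip_width: 0.45
```

Run:
```python
from bench import ctrl
from h import *
s=ctrl.get_state();print(s["time"],s["position"],s["grip_width"]*87,s["ft_force"]);print(toolR(s)[:,2])
W=snap(ctrl,"wrist","z_w",None,1.5)
np.savez("pics/z_w.npz",**W)
S=snap(ctrl,"scene","z_s",(170,100,330,260),3.7)
```

```text
36.3667 [ 0.3646 -0.3166  0.2719] 39.168189221993686 [ 0.5369 -0.0426 -0.8164]
[ 0.9992 -0.04   -0.0017]
```

Emit:
play_rows(
  translation=[
    [-16.3, 0, 32.4],
    [-16.3, 0, 32.4],
    [-16.3, 0, 32.4],
    [-16.3, 0, 32.3],
    [0, 0, 0],
    [0, 0, 0],
    [0, 0, 0],
    [0, 0, 0],
    [0, 0, 0],
    [0, 0, 0],
  ],
  turn=[
    [0, 0, 0],
    [0, 0, 0],
    [0, 0, 0],
    [0, 0, 0],
    [0, 0.12, 0],
    [0, 0.12, 0],
    [0, 0.12, 0],
    [0, 0.12, 0],
    [0, 0.12, 0],
    [0, 0.12, 0],
  ],
  fingers=[-0.1, -0.1, -0.1, -0.1, -0.2, -0.2, -0.2, -0.2, -0.2, -0.2],
)

```text
time: 37.3
position: [0.4971, -0.2568, 0.2725]
tool_rot: [-0.745, 1.747, -1.747]
ft_force: [0.4, -0.1, 0.1]
grip_width: 0.4
```

Emit:
play_rows(
  translation=[
    [0, 0, 0],
    [0, 0, 0],
    [0, 0, 0],
    [0, 0, 0],
    [0, 0, 0],
    [0, 0, 0],
    [0, 0, 0],
    [0, 0, 0],
    [0, 0, 0],
    [0, 0, 0],
  ],
  turn=[
    [0, 0.12, 0],
    [0, 0.12, 0],
    [0, 0.12, 0],
    [0, 0.12, 0],
    [0, 0.12, 0],
    [0, 0.12, 0],
    [0, 0.026, 0],
    [0, 0, 0],
    [0, 0, 0],
    [0, 0, 0],
  ],
  fingers=[-0.2, -0.2, -0.2, -0.2, -0.2, -0.2, -0.2, -0.2, -0.2, -0.2],
)

```text
time: 38.13
position: [0.497, -0.2568, 0.2727]
tool_rot: [-0.072, 2.188, -2.188]
ft_force: [-0.3, -0.2, 0.4]
grip_width: 0.402
```

Run:
```python
from bench import ctrl
from h import *
s=ctrl.get_state();print(s["time"],s["position"],s["grip_width"]*87,s["ft_force"]);print(toolR(s)[:,2])
print(plan(s,[.4966,-.2565,.138],down(-86.3)))
```

```text
38.1333 [ 0.497  -0.2568  0.2727] 34.974541697736825 [-0.3119 -0.2366  0.3648]
[ 0.0659 -0.9978 -0.    ]
(array([  0.3782, 134.6961,  -0.3484]), array([0.    , 0.0013, 0.0003]))
```

Emit:
play_rows(
  translation=[
    [0, 25, 0],
    [0, 30, 0],
    [0, 30, 0],
    [0, 20, 0],
    [0, 15, 0],
    [0, 15, 0],
    [0, 0, 0],
    [0, 0, 0],
    [0, 0, 0],
    [0, 0, 0],
  ],
  turn=[
    [0, 0, 0],
    [0, 0, 0],
    [0, 0, 0],
    [0, 0, 0],
    [0, 0, 0],
    [0, 0, 0],
    [0, 0, 0],
    [0, 0, 0],
    [0, 0, 0],
    [0, 0, 0],
  ],
  fingers=[-0.4, -0.4, -0.4, -0.4, -0.4, -0.4, -0.4, -1, -1, -1],
  grip_force=40,
)

```text
time: 38.97
position: [0.4978, -0.2573, 0.1391]
tool_rot: [-0.069, 2.187, -2.188]
ft_force: [-0.1, -0.3, -0.1]
grip_width: 0.154
```

Emit:
play_rows(
  translation=[
    [0, 0, 0],
    [0, 0, 0],
    [0, 0, 0],
    [0, 0, 0],
    [0, 0, 0],
    [0, 0, 0],
    [0, 0, 0],
    [0, 0, 0],
    [0, 0, 0],
    [0, 0, 0],
  ],
  turn=[
    [0, 0, 0],
    [0, 0, 0],
    [0, 0, 0],
    [0, 0, 0],
    [0, 0, 0],
    [0, 0, 0],
    [0, 0, 0],
    [0, 0, 0],
    [0, 0, 0],
    [0, 0, 0],
  ],
  fingers=[-1, -1, -1, -1, -1, -1, -1, -1, -1, -1],
)

```text
time: 39.8
position: [0.4977, -0.2573, 0.1382]
tool_rot: [-0.069, 2.187, -2.189]
ft_force: [3.1, -1.7, 3.6]
grip_width: 0.121
```

Emit:
play_rows(
  translation=[
    [0, 4.1, 1.7],
    [0, 4.1, 1.7],
    [0, 4.2, 1.6],
    [0, 4.2, 1.6],
    [0, 4.3, 1.4],
    [0, 4.3, 1.4],
    [0, 4.3, 1.2],
    [0, 4.3, 1.2],
    [0, 4.4, 1.0],
    [0, 4.4, 1.0],
  ],
  turn=[
    [0, 0, 0],
    [0, 0, 0],
    [0, 0, 0],
    [0, 0, 0],
    [0, 0, 0],
    [0, 0, 0],
    [0, 0, 0],
    [0, 0, 0],
    [0, 0, 0],
    [0, 0, 0],
  ],
  fingers=[-1, -1, -1, -1, -1, -1, -1, -1, -1, -1],
)

```text
time: 40.63
position: [0.4986, -0.2709, 0.0955]
tool_rot: [-0.069, 2.188, -2.188]
ft_force: [2.0, -0.8, 6.1]
grip_width: 0.121
```

Emit:
play_rows(
  translation=[
    [0, 4.4, 0.9],
    [0, 4.4, 0.9],
    [0, 4.4, 0.7],
    [0, 4.4, 0.7],
    [0, 4.5, 0.5],
    [0, 4.5, 0.5],
    [0, 2, 0.1],
    [0, 0, 0],
    [0, 0, 0],
    [0, 0, 0],
  ],
  turn=[
    [0, 0, 0],
    [0, 0, 0],
    [0, 0, 0],
    [0, 0, 0],
    [0, 0, 0],
    [0, 0, 0],
    [0, 0, 0],
    [0, 0, 0],
    [0, 0, 0],
    [0, 0, 0],
  ],
  fingers=[-1, -1, -1, -1, -1, -1, -1, -1, -1, -1],
)

```text
time: 41.47
position: [0.4989, -0.2751, 0.0681]
tool_rot: [-0.07, 2.189, -2.187]
ft_force: [0.4, 2.6, 13.3]
grip_width: 0.125
```

Run:
```python
from bench import ctrl
from h import *
s=ctrl.get_state();print(s["time"],s["position"],s["grip_width"]*87,s["ft_force"]);print(toolR(s))
```

```text
41.4667 [ 0.4989 -0.2751  0.0681] 10.894286285866354 [ 0.3661  2.6413 13.3299]
[[-0.9979  0.0013  0.0649]
 [-0.0649  0.0009 -0.9979]
 [-0.0014 -1.     -0.0008]]
```

Emit:
play_rows(
  translation=[
    [0, 1.5, 0],
    [0, 0, 0],
    [0, 0, 0],
    [0, 0, 0],
    [0, 0, 0],
    [0, 0, 0],
    [0, 0, 0],
    [0, 0, 0],
    [0, 0, 0],
    [0, 0, 0],
  ],
  turn=[
    [0, 0, 0],
    [0, 0, 0],
    [0, 0, 0],
    [0, 0, 0],
    [0, 0, 0],
    [0, 0, 0],
    [0, 0, 0],
    [0, 0, 0],
    [0, 0, 0],
    [0, 0, 0],
  ],
  fingers=[-1, -1, -1, -1, -1, -1, -1, -1, -1, -1],
)

```text
time: 42.3
position: [0.499, -0.275, 0.068]
tool_rot: [-0.069, 2.19, -2.185]
ft_force: [-2.7, 4.1, 24.8]
grip_width: 0.123
```

Seated on the flat stop (force rises to 25 N, no motion). Release and rise.

Emit:
play_rows(
  translation=[
    [0, -2, 0],
    [0, 0, 0],
    [0, 0, 0],
    [0, 0, 0],
    [0, 0, 0],
    [0, 0, 0],
    [0, -25, 0],
    [0, -35, 0],
    [0, -40, 0],
    [0, -40, 0],
  ],
  turn=[
    [0, 0, 0],
    [0, 0, 0],
    [0, 0, 0],
    [0, 0, 0],
    [0, 0, 0],
    [0, 0, 0],
    [0, 0, 0],
    [0, 0, 0],
    [0, 0, 0],
    [0, 0, 0],
  ],
  fingers=[-1, -0.3, -0.3, -0.3, -0.3, -0.3, -0.3, -0.3, -0.3, -0.3],
)

```text
time: 43.13
position: [0.4971, -0.2749, 0.2079]
tool_rot: [-0.073, 2.19, -2.19]
ft_force: [1.2, 0.2, -0.4]
grip_width: 0.351
```

Emit:
play_rows(
  translation=[
    [0, -40, 0],
    [0, -30, 0],
    [20, 0, 0],
    [30, 0, 0],
    [30, 0, 0],
    [0, 0, 0],
    [0, 0, 0],
    [0, 0, 0],
    [0, 0, 0],
    [0, 0, 0],
  ],
  turn=[
    [0, 0, 0],
    [0, 0, 0],
    [0, 0, 0],
    [0, 0, 0],
    [0, 0, 0],
    [0, 0, 0],
    [0, 0, 0],
    [0, 0, 0],
    [0, 0, 0],
    [0, 0, 0],
  ],
  fingers=[0, 0, 0, 0, 0, 0, 0, 0, 0, 0],
)

```text
time: 43.97
position: [0.419, -0.2796, 0.2766]
tool_rot: [-0.075, 2.187, -2.192]
ft_force: [-0.6, 0.4, -0.8]
grip_width: 0.499
```

Run:
```python
from bench import ctrl
from h import *
s=ctrl.get_state();print(s["time"],s["position"],s["grip_width"]*87,s["ft_force"]);print(toolR(s)[:,2])
W=snap(ctrl,"wrist","A_w",None,1.5)
np.savez("pics/A_w.npz",**W)
S=snap(ctrl,"scene","A_s",(170,100,330,260),3.7)
```

```text
43.9667 [ 0.419  -0.2796  0.2766] 43.38898354573887 [-0.61    0.3618 -0.8029]
[ 0.0657 -0.9978  0.0025]
```

Emit:
play_rows(
  translation=[
    [25, 12, 8],
    [25, 12, 9],
    [0, 12, 0],
    [0, 0, 0],
    [0, 0, 0],
    [0, 0, 0],
    [0, 0, 0],
    [0, 0, 0],
    [0, 0, 0],
    [0, 0, 0],
  ],
  turn=[
    [0, 0, 0],
    [0, 0, 0],
    [0, -0.12, 0],
    [0, -0.12, 0],
    [0, -0.12, 0],
    [0, -0.12, 0],
    [0, -0.12, 0],
    [0, -0.12, 0],
    [0, -0.12, 0],
    [0, -0.12, 0],
  ],
  fingers=[0, 0, 0, 0, 0, 0, 0, 0, 0, 0],
)

```text
time: 44.9
position: [0.3696, -0.3006, 0.2409]
tool_rot: [-0.906, 1.595, -1.597]
ft_force: [-0.6, 1.0, -0.1]
grip_width: 0.501
```

Emit:
play_rows(
  translation=[
    [0, 0, 0],
    [0, 0, 0],
    [0, 0, 0],
    [0, 0, 0],
    [0, 0, 0],
    [0, 0, 0],
    [0, 0, 0],
    [0, 0, 0],
    [0, 0, 0],
    [0, 0, 0],
  ],
  turn=[
    [0, -0.12, 0],
    [0, -0.12, 0],
    [0, -0.02, 0],
    [0, 0, 0],
    [0, 0, 0],
    [0, 0, 0],
    [0, 0, 0],
    [0, 0, 0],
    [0, 0, 0],
    [0, 0, 0],
  ],
  fingers=[0, 0, 0, 0, 0, 0, 0, 0, 0, 0],
)

```text
time: 45.73
position: [0.3696, -0.3004, 0.2411]
tool_rot: [-1.06, 1.417, -1.417]
ft_force: [0.8, -1.2, 1.2]
grip_width: 0.498
```

Run:
```python
from bench import ctrl
from h import *
s=ctrl.get_state();print(s["time"],s["position"],s["grip_width"]*87);R=toolR(s);print(R, np.degrees(np.arctan2(R[1,2],R[0,2])))
W=snap(ctrl,"wrist","B_w",None,1.5);np.savez("pics/B_w.npz",**W)
I=cv2.imread("pics/B_w_full.png")
a=cv2.resize(I[60:150,190:310],None,fx=6,fy=6,interpolation=cv2.INTER_CUBIC)
a=cv2.convertScaleAbs(a,alpha=2.2,beta=0)
cv2.imwrite("pics/B_w1.png",a)
print(proj(W,[.37,-.234,.146]))
```

```text
45.7333 [ 0.3696 -0.3004  0.2411] 43.34207688446125
[[-0.2825  0.0001  0.9593]
 [-0.9593  0.0002 -0.2825]
 [-0.0002 -1.      0.0001]] -16.408144317858756
[240.6829 126.7818]
```

Run:
```python
from bench import ctrl
from h import *
W=dict(np.load("pics/B_w.npz"))
q=lambda u,v:(190+u/6,60+v/6)
for uv in [(302,410),(245,365),(358,350),(352,468),(250,466)]: print(uv,onz(W,q(*uv),.146))
for uv in [(202,318),(402,258)]: print("stand",onz(W,q(*uv),.06))
Z=dict(np.load("pics/z_w.npz"));I=cv2.imread("pics/z_w_full.png")
a=cv2.convertScaleAbs(cv2.resize(I[80:150,230:290],None,fx=8,fy=8,interpolation=cv2.INTER_CUBIC),alpha=2.2);cv2.imwrite("pics/z_w1.png",a)
# stand axis via slot/scraper
```

```text
(302, 410) [ 0.3692 -0.2354  0.146 ]
(245, 365) [ 0.3621 -0.2255  0.146 ]
(358, 350) [ 0.3813 -0.2286  0.146 ]
(352, 468) [ 0.3746 -0.2472  0.146 ]
(250, 466) [ 0.3577 -0.2419  0.146 ]
stand [ 0.3472 -0.2142  0.06  ]
stand [ 0.3931 -0.2146  0.06  ]
```

Emit:
play_rows(
  translation=[
    [-31, 0, -9],
    [-30.6, 0, -9],
    [0, 30, 0],
    [0, 35, 0],
    [0, 30, 0],
    [0, 25, 0],
    [0, 20, 0],
    [0, 11, 0],
    [0, 0, 0],
    [0, 0, 0],
  ],
  turn=[
    [0, 0, 0],
    [0, 0, 0],
    [0, 0, 0],
    [0, 0, 0],
    [0, 0, 0],
    [0, 0, 0],
    [0, 0, 0],
    [0, 0, 0],
    [0, 0, 0],
    [0, 0, 0],
  ],
  fingers=[0, 0, 0, 0, 0, 0, 0, 0, 0, 0],
)

```text
time: 46.62
position: [0.3694, -0.2362, 0.0901]
tool_rot: [-1.061, 1.417, -1.417]
ft_force: [-1.0, 0.7, 0.2]
grip_width: 0.498
```

Run:
```python
from bench import ctrl
from h import *
s=ctrl.get_state();print(s["time"],s["position"],s["grip_width"]*87,s["ft_force"])
W=snap(ctrl,"wrist","C_w",(180,130,340,290),3.7)
S=snap(ctrl,"scene","C_s",(170,120,300,250),4.6)
```

```text
46.6167 [ 0.3694 -0.2362  0.0901] 43.30711909849378 [-0.997   0.7282  0.1991]
```

Emit:
play_rows(
  translation=[
    [0, 4, 0],
    [0, 0, 0],
    [0, 0, 0],
    [0, 0, 0],
    [0, 0, 0],
    [0, 0, 0],
    [0, 0, 0],
    [0, 0, 0],
    [0, 0, 0],
    [0, 0, 0],
  ],
  turn=[
    [0, 0, 0],
    [0, 0, 0],
    [0, 0, 0],
    [0, 0, 0],
    [0, 0, 0],
    [0, 0, 0],
    [0, 0, 0],
    [0, 0, 0],
    [0, 0, 0],
    [0, 0, 0],
  ],
  fingers=[0, -1, -1, -1, -1, -1, -1, -1, -1, -1],
  grip_force=50,
)

```text
time: 47.55
position: [0.3698, -0.2362, 0.0862]
tool_rot: [-1.06, 1.417, -1.417]
ft_force: [-1.0, -0.8, 1.0]
grip_width: 0.227
```

Emit:
play_rows(
  translation=[
    [0, 0, 0],
    [0, -8, 0],
    [0, -12, 0],
    [0, -20, 0],
    [0, -30, 0],
    [0, -35, 0],
    [0, -35, 0],
    [0, -10, 0],
    [0, 0, 0],
    [0, 0, 0],
  ],
  turn=[
    [0, 0, 0],
    [0, 0, 0],
    [0, 0, 0],
    [0, 0, 0],
    [0, 0, 0],
    [0, 0, 0],
    [0, 0, 0],
    [0, 0, 0],
    [0, 0, 0],
    [0, 0, 0],
  ],
  fingers=[-1, -1, -1, -1, -1, -1, -1, -1, -1, -1],
)

```text
time: 48.38
position: [0.3695, -0.2364, 0.236]
tool_rot: [-1.059, 1.417, -1.417]
ft_force: [0.5, -0.3, -1.1]
grip_width: 0.229
```

Run:
```python
from bench import ctrl
from h import *
s=ctrl.get_state();print(s["time"],s["position"],s["grip_width"]*87,s["ft_force"]);R=toolR(s);print(R)
W=snap(ctrl,"wrist","D_w",(180,130,340,290),3.7)
S=snap(ctrl,"scene","D_s",(190,90,280,180),6.6)
for x in (-8,8): print((proj(S,s["position"]+R@np.array([x,75,0])/1000)-[190,90])*6.6,(proj(S,s["position"]+R@np.array([0,75,x])/1000)-[190,90])*6.6)
```

```text
48.3833 [ 0.3695 -0.2364  0.236 ] 19.92187149627067 [ 0.5256 -0.2752 -1.0575]
[[-0.2826  0.0004  0.9592]
 [-0.9592  0.0001 -0.2826]
 [-0.0002 -1.      0.0004]]
[167.9852 591.9353] [142.7967 608.3736]
[177.4526 619.0339] [202.4309 602.3652]
```

Run:
```python
import cv2
I=cv2.imread("pics/D_s_full.png");cv2.imwrite("pics/D_s2.png",cv2.resize(I[150:200,195:245],None,fx=11,fy=11,interpolation=cv2.INTER_CUBIC))
```

Emit:
play_rows(
  translation=[
    [20, 0, 18],
    [27, 0, 25],
    [27, 0, 25],
    [27, 0, 25],
    [27, 0, 25],
    [27, 0, 25],
    [27, 0, 25],
    [20, 0, 18],
    [14, 0, 13],
    [0, 0, 0],
  ],
  turn=[
    [0, 0, 0],
    [0, 0, 0],
    [0, 0, 0],
    [0, 0, 0],
    [0, 0, 0],
    [0, 0, 0],
    [0, 0, 0],
    [0, 0, 0],
    [0, 0, 0],
    [0, -0.1, 0],
  ],
  fingers=[-1, -1, -1, -1, -1, -1, -1, -1, -1, -1],
)

```text
time: 49.32
position: [0.4986, -0.5027, 0.2317]
tool_rot: [-1.12, 1.351, -1.345]
ft_force: [-0.4, 1.6, -1.7]
grip_width: 0.225
```

Emit:
play_rows(
  translation=[
    [0, 0, 0],
    [0, 0, 0],
    [0, 0, 0],
    [0, 0, 0],
    [0, 0, 0],
    [0, 0, 0],
    [0, 0, 0],
    [0, 0, 0],
    [0, 0, 0],
    [0, 0, 0],
  ],
  turn=[
    [0, -0.11, 0],
    [0, 0, 0],
    [0, 0, 0],
    [0, 0, 0],
    [0, 0, 0],
    [0, 0, 0],
    [0, 0, 0],
    [0, 0, 0],
    [0, 0, 0],
    [0, 0, 0],
  ],
  fingers=[-1, -1, -1, -1, -1, -1, -1, -1, -1, -1],
)

```text
time: 50.15
position: [0.4998, -0.4995, 0.2362]
tool_rot: [-1.172, 1.265, -1.265]
ft_force: [0.1, 0.3, -0.6]
grip_width: 0.224
```

Run:
```python
from bench import ctrl
from h import *
s=ctrl.get_state();print(s["time"],s["position"],s["grip_width"]*87,s["ft_force"]);R=toolR(s);print(R,np.degrees(np.arctan2(R[1,2],R[0,2])))
W=snap(ctrl,"wrist","E_w",None,1.5);np.savez("pics/E_w.npz",**W)
p=proj(W,[.503,-.42,.057]).astype(int);print(p)
I=cv2.imread("pics/E_w_full.png");cv2.imwrite("pics/E_w1.png",cv2.resize(I[p[1]-50:p[1]+50,p[0]-65:p[0]+65],None,fx=6,fy=6,interpolation=cv2.INTER_CUBIC))
```

```text
50.15 [ 0.4998 -0.4995  0.2362] 19.462452401064127 [ 0.1064  0.2735 -0.6279]
[[-0.076   0.0003  0.9971]
 [-0.9971  0.     -0.076 ]
 [-0.     -1.      0.0003]] -4.357551413296195
[256 110]
```

Run:
```python
from bench import ctrl
from h import *
W=dict(np.load("pics/E_w.npz"));I=cv2.imread("pics/E_w_full.png")
q=lambda u,v:(191+u/6,60+v/6)
h=cv2.cvtColor(I,cv2.COLOR_BGR2HSV);m=cv2.inRange(h,(15,80,80),(32,255,255))
m=cv2.morphologyEx(m,cv2.MORPH_CLOSE,np.ones((5,5)))
n,l,st,ce=cv2.connectedComponentsWithStats(m)
C=[]
for i in range(1,n):
    if st[i,4]>200 and st[i,1]<140:
        cnt,_=cv2.findContours((l==i).astype(np.uint8),0,2);(c,r)=cv2.minEnclosingCircle(cnt[0])
        p=onz(W,ce[i],.057);C.append(p);print(st[i],ce[i],c,r,p)
A=lambda a,b:np.degrees(np.arctan2(b[1]-a[1],b[0]-a[0]))
P=lambda u,v,z:onz(W,q(u,v),z)
print("T1 pointer",A(P(265,318,.057),P(193,268,.057)),"slot edges",A(P(340,335,.057),P(225,262,.057)),A(P(310,372,.057),P(198,303,.057)))
print("T2 pointer",A(P(517,317,.057),P(600,288,.057)),"slot edges",A(P(445,320,.057),P(572,274,.057)),A(P(463,357,.057),P(592,314,.057)))
print("index1",A(P(265,318,.057),P(264,190,.046)),"index2",A(P(517,317,.057),P(517,185,.046)))
print("ctl x edge",A(P(125,125,.045),P(660,118,.045)),A(P(145,497,.045),P(648,495,.045)),"y edges",A(P(145,497,.045),P(125,125,.045)),A(P(648,495,.045),P(662,118,.045)))
print("centre line",A(C[0],C[1]),np.linalg.norm(C[0]-C[1]))
```

```text
[101   0  32  55 733] [113.045   27.3492] (115.64946746826172, 25.038089752197266) 29.008943557739258 [ 0.3382 -0.3109  0.057 ]
[  0  26  36  41 648] [12.9352 44.1343] (12.75, 47.6875) 22.31399917602539 [ 0.2115 -0.3194  0.057 ]
[221  99  28  28 583] [234.964  112.3533] (234.72093200683594, 112.16278839111328) 13.89630126953125 [ 0.475  -0.4199  0.057 ]
[264  99  27  27 578] [276.4844 112.0363] (276.7305603027344, 112.04155731201172) 13.795013427734375 [ 0.5295 -0.4237  0.057 ]
T1 pointer 141.54419054751236 slot edges 144.06894880112063 144.58050712179613
T2 pointer 14.299981881510936 slot edges 14.864984308706575 13.558575962519468
index1 86.5719570134861 index2 85.29334166165208
ctl x edge -3.6625007522754256 -4.126688570006023 y edges 86.07667002082371 86.17145532742666
centre line -176.17215019902346 0.1270110631790934
```

Run:
```python
from bench import ctrl
from h import *
s=ctrl.get_state();R=toolR(s)
W=dict(np.load("pics/E_w.npz"));I=cv2.imread("pics/E_w_full.png")
a=cv2.convertScaleAbs(cv2.resize(I[170:240,220:290],None,fx=8,fy=8,interpolation=cv2.INTER_CUBIC),alpha=2.5);
# predicted collar top rim (r17 at TCP+20.2) & underside & tip corners
for yy,col in ((20.2,(0,0,255)),(26.2,(0,255,0))):
    for t in np.linspace(0,2*np.pi,60):
        p=(proj(W,s["position"]+R@np.array([17*np.cos(t),yy,17*np.sin(t)])/1000)-[220,170]+.5)*8
        cv2.circle(a,tuple(p.astype(int)),1,col,-1)
for x,z in ((-2,-8),(-2,8),(2,8),(2,-8)):
    p=(proj(W,s["position"]+R@np.array([x,74.2,z])/1000)-[220,170]+.5)*8;cv2.circle(a,tuple(p.astype(int)),3,(255,0,255),-1)
cv2.imwrite("pics/E_w2.png",a)
```

Emit:
play_rows(
  translation=[
    [0, 0, 0],
    [0, 0, 0],
    [0, 0, 0],
    [0, 0, 0],
    [0, 0, 0],
    [0, 0, 0],
    [0, 0, 0],
    [0, 0, 0],
    [0, 0, 0],
    [0, 0, 0],
  ],
  turn=[
    [0, -0.12, 0],
    [0, -0.12, 0],
    [0, -0.12, 0],
    [0, -0.12, 0],
    [0, -0.12, 0],
    [0, -0.12, 0],
    [0, -0.12, 0],
    [0, -0.12, 0],
    [0, -0.12, 0],
    [0, -0.05, 0],
  ],
  fingers=[-1, -1, -1, -1, -1, -1, -1, -1, -1, -1],
)

```text
time: 51.03
position: [0.4996, -0.4997, 0.2362]
tool_rot: [-1.533, 0.401, -0.401]
ft_force: [-0.2, 0.5, 0.0]
grip_width: 0.223
```

Run:
```python
from bench import ctrl
from h import *
s=ctrl.get_state();R=toolR(s);print(s["position"],R,np.degrees(np.arctan2(R[1,2],R[0,2])))
S=ctrl.camera_info("scene");ctrl_im=[ctrl.get_image("scene").astype(float) for _ in range(4)]
I=np.mean(ctrl_im,0).astype(np.uint8);cv2.imwrite("pics/F_s_full.png",I)
s=ctrl.get_state();R=toolR(s)
c=proj(S,s["position"]+R@np.array([0,30,0])/1000).astype(int);print(c)
o=c-[35,40]
a=cv2.convertScaleAbs(cv2.resize(I[o[1]:o[1]+80,o[0]:o[0]+70],None,fx=7.4,fy=7.4,interpolation=cv2.INTER_CUBIC),alpha=1.0)
for yy in range(-60,75,5):
    p=(proj(S,s["position"]+R@np.array([0,yy,0])/1000)-o+.5)*7.4;cv2.circle(a,tuple(p.astype(int)),2,(0,0,255),-1)
for x in(-2,2):
    p=(proj(S,s["position"]+R@np.array([x,74.2,0])/1000)-o+.5)*7.4;cv2.circle(a,tuple(p.astype(int)),3,(255,0,255),-1)
cv2.imwrite("pics/F_s.png",a)
```

```text
[ 0.4996 -0.4997  0.2362] [[ 0.8719  0.0003  0.4896]
 [-0.4896  0.0001  0.8719]
 [ 0.0002 -1.      0.0002]] 60.68315866819829
[383 208]
```

Run:
```python
from bench import ctrl
from h import *
T=ctrl.camera_info("top");S=ctrl.camera_info("scene")
def cent(f,box):
    I=cv2.imread(f);h=cv2.cvtColor(I,cv2.COLOR_BGR2HSV);m=cv2.inRange(h,(15,100,90),(32,255,255))
    m=cv2.morphologyEx(m,cv2.MORPH_CLOSE,np.ones((3,3)));n,l,st,ce=cv2.connectedComponentsWithStats(m)
    return [(st[i],ce[i]) for i in range(1,n) if st[i,4]>40 and box[0]<ce[i][0]<box[2] and box[1]<ce[i][1]<box[3]]
t=cent("pics/a_top.png",(320,150,380,215));s=cent("pics/a_scene.png",(300,240,380,300));print(t,s)
for f in ("x_t_full",):
    print(cent("pics/%s.png"%f,(320,150,380,215)))
for st,c in t: print("top",onz(T,c,.057))
# scene: mask includes rim side; use top disc only approx
for st,c in s: print("scene z.055",onz(S,c,.055))
I=cv2.imread("pics/F_s_full.png");cv2.imwrite("pics/F_s2.png",cv2.resize(I[240:300,290:380],None,fx=8,fy=8,interpolation=cv2.INTER_CUBIC))
I=cv2.imread("pics/a_top.png");cv2.imwrite("pics/F_t2.png",cv2.resize(I[155:220,320:375],None,fx=9,fy=9,interpolation=cv2.INTER_CUBIC))
```

```text
[(array([341, 166,  16,  15, 181], dtype=int32), array([348.2707, 173.4309])), (array([340, 190,  15,  16, 181], dtype=int32), array([346.9945, 197.2044]))] [(array([342, 255,  21,  17, 257], dtype=int32), array([351.9961, 262.8911])), (array([315, 264,  20,  17, 279], dtype=int32), array([324.5054, 271.8029]))]
[(array([341, 166,  15,  15, 179], dtype=int32), array([348.1117, 173.4693]))]
top [ 0.5315 -0.4228  0.057 ]
top [ 0.4767 -0.4189  0.057 ]
scene z.055 [ 0.527  -0.4292  0.055 ]
scene z.055 [ 0.4719 -0.4253  0.055 ]
```

Run:
```python
from bench import ctrl
from h import *
T=ctrl.camera_info("top");S=ctrl.camera_info("scene")
for p in [(.5315,-.4228,.055),(.5295,-.4237,.055),(.5318,-.4265,.055),(.5303,-.4231,.055),(.4767,-.4189,.055),(.475,-.4199,.055),(.4772,-.4227,.055)]:
    print(p,proj(S,p),proj(S,(p[0],p[1],.057)))
# controller top corners in scene (screws) & px expectation
print(tri([(T,(348.1,173.4)),(S,(352.2,290+0) if 0 else (352.2,240+168/8-.5))]))
print(tri([(T,(347,197.2)),(S,(324.75,240+238/8-.5))]))
```

```text
(0.5315, -0.4228, 0.055) [351.5244 260.0329] [351.6572 259.0868]
(0.5295, -0.4237, 0.055) [350.971  260.6736] [351.1035 259.7264]
(0.5318, -0.4265, 0.055) [353.1191 261.16  ] [353.2544 260.2119]
(0.5303, -0.4231, 0.055) [351.0984 260.3405] [351.2308 259.394 ]
(0.4767, -0.4189, 0.055) [324.4167 268.7197] [324.5183 267.7575]
(0.475, -0.4199, 0.055) [323.9713 269.3752] [324.0724 268.4119]
(0.4772, -0.4227, 0.055) [326.0903 269.9084] [326.1944 268.9442]
(array([ 0.5323, -0.4233,  0.054 ]), [np.float64(0.000351848096742101), np.float64(0.00035184809674218244)])
(array([ 0.477 , -0.4195,  0.0542]), [np.float64(3.14019045439549e-05), np.float64(3.140190454396646e-05)])
```

Emit:
play_rows(
  translation=[
    [-3, 0, 27.3],
    [-3, 0, 27.3],
    [-2.8, 0, 27.3],
    [0, 0, 0],
    [0, 0, 0],
    [0, 0, 0],
    [0, 0, 0],
    [0, 0, 0],
    [0, 0, 0],
    [0, 0, 0],
  ],
  turn=[
    [0, 0, 0],
    [0, 0, 0],
    [0, 0, 0],
    [0, 0.12, 0],
    [0, 0.12, 0],
    [0, 0.12, 0],
    [0, 0.12, 0],
    [0, 0.12, 0],
    [0, 0.12, 0],
    [0, 0.091, 0],
  ],
  fingers=[-1, -1, -1, -1, -1, -1, -1, -1, -1, -1],
)

```text
time: 52.07
position: [0.5326, -0.4239, 0.2361]
tool_rot: [-1.312, 1.034, -1.034]
ft_force: [0.6, 0.0, -0.2]
grip_width: 0.226
```

Emit:
play_rows(
  translation=[
    [0, 20, 0],
    [0, 25, 0],
    [0, 25, 0],
    [0, 18, 0],
    [0, 8, 0],
    [0, 4, 0],
    [0, 0, 0],
    [0, 0, 0],
    [0, 0, 0],
    [0, 0, 0],
  ],
  turn=[
    [0, 0, 0],
    [0, 0, 0],
    [0, 0, 0],
    [0, 0, 0],
    [0, 0, 0],
    [0, 0, 0],
    [0, 0, 0],
    [0, 0, 0],
    [0, 0, 0],
    [0, 0, 0],
  ],
  fingers=[-1, -1, -1, -1, -1, -1, -1, -1, -1, -1],
)

```text
time: 52.9
position: [0.533, -0.4247, 0.1376]
tool_rot: [-1.314, 1.027, -1.03]
ft_force: [0.1, -0.0, -0.7]
grip_width: 0.225
```

Run:
```python
from bench import ctrl
from h import *
s=ctrl.get_state();R=toolR(s);print(s["time"],s["position"],s["ft_force"],R,np.degrees(np.arctan2(R[1,2],R[0,2])))
S=ctrl.camera_info("scene");I=np.mean([ctrl.get_image("scene").astype(float) for _ in range(3)],0).astype(np.uint8);cv2.imwrite("pics/G_s_full.png",I)
a=cv2.resize(I[220:295,300:390],None,fx=8,fy=8,interpolation=cv2.INTER_CUBIC);cv2.imwrite("pics/G_s.png",a)
print([(proj(S,s["position"]+R@np.array([x,74.2,z])/1000)-[300,220]+.5)*8 for x,z in((-2,-8),(-2,8),(2,8),(2,-8))])
W=snap(ctrl,"wrist","G_w",(180,130,340,240),4.5)
```

```text
52.9 [ 0.533  -0.4247  0.1376] [ 0.1068 -0.0175 -0.673 ] [[ 0.2404  0.0019  0.9707]
 [-0.9707 -0.0012  0.2404]
 [ 0.0016 -1.      0.0016]] 13.91296843832538
[array([402.7936, 306.6465]), array([447.0676, 275.1095]), array([462.8831, 283.4412]), array([418.664 , 315.1989])]
```

Emit:
play_rows(
  translation=[
    [0, 2, 0],
    [0, 2, 0],
    [0, 2, 0],
    [0, 2, 0],
    [0, 1.5, 0],
    [0, 0, 0],
    [0, 0, 0],
    [0, 0, 0],
    [0, 0, 0],
    [0, 0, 0],
  ],
  turn=[
    [0, 0, 0],
    [0, 0, 0],
    [0, 0, 0],
    [0, 0, 0],
    [0, 0, 0],
    [0, 0, 0],
    [0, 0, 0],
    [0, 0, 0],
    [0, 0, 0],
    [0, 0, 0],
  ],
  fingers=[-1, -1, -1, -1, -1, -1, -1, -1, -1, -1],
)

```text
time: 53.93
position: [0.5325, -0.4241, 0.1268]
tool_rot: [-1.314, 1.028, -1.028]
ft_force: [-0.1, -0.6, -0.8]
grip_width: 0.227
```

Emit:
play_rows(
  translation=[
    [0, 1.5, 0],
    [0, 0.7, 0],
    [0, 0, 0],
    [0, 0, 0],
    [0, 0, 0],
    [0, 0, 0],
    [0, 0, 0],
    [0, 0, 0],
    [0, 0, 0],
    [0, 0, 0],
  ],
  turn=[
    [0, 0, 0],
    [0, 0, 0],
    [0, 0, 0],
    [0, 0, 0],
    [0, 0, 0],
    [0, 0, 0],
    [0, 0, 0],
    [0, 0, 0],
    [0, 0, 0],
    [0, 0, 0],
  ],
  fingers=[-1, -1, -1, -1, -1, -1, -1, -1, -1, -1],
)

```text
time: 54.77
position: [0.5325, -0.424, 0.1245]
tool_rot: [-1.314, 1.028, -1.028]
ft_force: [0.1, 0.2, -0.9]
grip_width: 0.224
```

Run:
```python
from bench import ctrl
from h import *
s=ctrl.get_state();R=toolR(s);print(s["time"],s["position"],s["ft_force"],s["torque"],np.degrees(np.arctan2(R[1,2],R[0,2])))
I=np.mean([ctrl.get_image("scene").astype(float) for _ in range(3)],0).astype(np.uint8);cv2.imwrite("pics/H_s_full.png",I)
a=cv2.resize(I[220:295,300:390],None,fx=8,fy=8,interpolation=cv2.INTER_CUBIC);cv2.imwrite("pics/H_s.png",a)
W=snap(ctrl,"wrist","H_w",(180,130,340,240),4.5)
```

```text
54.7667 [ 0.5325 -0.424   0.1245] [ 0.0831  0.2142 -0.8902] [-0.1025  0.063  -0.024 ] 13.923940687453769
```

Emit:
play_rows(
  translation=[
    [0, 0, 0],
    [0, 0, 0],
    [0, 0, 0],
    [0, 0, 0],
    [0, 0, 0],
    [0, 0, 0],
    [0, 0, 0],
    [0, 0, 0],
    [0, 0, 0],
    [0, 0, 0],
  ],
  turn=[
    [0, -0.08, 0],
    [0, -0.08, 0],
    [0, -0.08, 0],
    [0, -0.08, 0],
    [0, -0.08, 0],
    [0, -0.08, 0],
    [0, -0.08, 0],
    [0, -0.08, 0],
    [0, -0.08, 0],
    [0, -0.08, 0],
  ],
  fingers=[-1, -1, -1, -1, -1, -1, -1, -1, -1, -1],
)

```text
time: 55.8
position: [0.5328, -0.4239, 0.1244]
tool_rot: [-1.531, 0.41, -0.411]
ft_force: [1.0, -0.4, -1.6]
grip_width: 0.225
```

Emit:
play_rows(
  translation=[
    [0, 0, 0],
    [0, 0, 0],
    [0, 0, 0],
    [0, 0, 0],
    [0, 0, 0],
    [0, 0, 0],
    [0, 0, 0],
    [0, 0, 0],
    [0, 0, 0],
    [0, 0, 0],
  ],
  turn=[
    [0, -0.08, 0],
    [0, -0.08, 0],
    [0, -0.08, 0],
    [0, -0.08, 0],
    [0, -0.08, 0],
    [0, -0.08, 0],
    [0, 0, 0],
    [0, 0, 0],
    [0, 0, 0],
    [0, 0, 0],
  ],
  fingers=[-1, -1, -1, -1, -1, -1, -1, -1, -1, -1],
)

```text
time: 56.63
position: [0.5327, -0.4237, 0.1244]
tool_rot: [-1.57, 0.038, -0.039]
ft_force: [0.9, 1.5, -0.2]
grip_width: 0.226
```

Run:
```python
from bench import ctrl
from h import *
s=ctrl.get_state();R=toolR(s);print(s["time"],s["position"],s["ft_force"],s["torque"],np.degrees(np.arctan2(R[1,2],R[0,2])),s["joint_positions"],s["grip_width"]*87)
I=np.mean([ctrl.get_image("scene").astype(float) for _ in range(3)],0).astype(np.uint8);cv2.imwrite("pics/J_s_full.png",I)
a=cv2.resize(I[220:295,300:390],None,fx=8,fy=8,interpolation=cv2.INTER_CUBIC);cv2.imwrite("pics/J_s.png",a)
W=snap(ctrl,"wrist","J_w",(180,100,340,240),4.2);np.savez("pics/J_w.npz",**W)
```

```text
56.6333 [ 0.5327 -0.4237  0.1244] [ 0.8836  1.4734 -0.2406] [ 0.3268 -0.1787 -0.0242] 87.19679839169983 [ 0.1974  0.474   0.5952  1.4816 -0.2717  1.2693  2.344 ] 19.661547792069868
```

Emit:
play_rows(
  translation=[
    [0, 0, 0],
    [0, 0, 0],
    [0, 0, 0],
    [0, 0, 0],
    [0, 0, 0],
    [0, 0, 0],
    [0, 0, 0],
    [0, 0, 0],
    [0, 0, 0],
    [0, 0, 0],
  ],
  turn=[
    [0, -0.06, 0],
    [0, -0.06, 0],
    [0, -0.06, 0],
    [0, 0, 0],
    [0, 0, 0],
    [0, 0, 0],
    [0, 0, 0],
    [0, 0, 0],
    [0, 0, 0],
    [0, 0, 0],
  ],
  fingers=[-1, -1, -1, -1, -1, -1, -1, -1, -1, -1],
)

```text
time: 57.67
position: [0.5326, -0.4237, 0.1244]
tool_rot: [-1.568, -0.104, 0.104]
ft_force: [0.5, 2.3, 0.3]
grip_width: 0.224
```

Run:
```python
from bench import ctrl
from h import *
s=ctrl.get_state();R=toolR(s);print(s["time"],s["position"],s["ft_force"],s["torque"],np.degrees(np.arctan2(R[1,2],R[0,2])),s["joint_positions"][6])
W=snap(ctrl,"wrist","K_w",(220,150,300,220),8);np.savez("pics/K_w.npz",**W)
```

```text
57.6667 [ 0.5326 -0.4237  0.1244] [0.5331 2.3135 0.2675] [ 0.7421 -0.2667 -0.0628] 97.56580481297827 2.5130388503714545
```

Emit:
play_rows(
  translation=[
    [0, 0, 0],
    [0, 0, 0],
    [0, -10, 0],
    [0, -20, 0],
    [0, -30, 0],
    [0, -35, 0],
    [0, -17, 0],
    [0, 0, 0],
    [0, 0, 0],
    [0, 0, 0],
  ],
  turn=[
    [0, 0.09, 0],
    [0, 0.09, 0],
    [0, 0, 0],
    [0, 0, 0],
    [0, 0.1, 0],
    [0, 0.12, 0],
    [0, 0.12, 0],
    [0, 0.12, 0],
    [0, 0.12, 0],
    [0, 0.12, 0],
  ],
  fingers=[-1, -1, -1, -1, -1, -1, -1, -1, -1, -1],
)

```text
time: 58.55
position: [0.5322, -0.4253, 0.2382]
tool_rot: [-1.492, 0.586, -0.59]
ft_force: [-0.4, -0.3, -1.2]
grip_width: 0.222
```

Emit:
play_rows(
  translation=[
    [0, 0, 0],
    [0, 0, 0],
    [0, 0, 0],
    [0, 0, 0],
    [0, 0, 0],
    [0, 0, 0],
    [0, 0, 0],
    [0, 0, 0],
    [0, 0, 0],
    [0, 0, 0],
  ],
  turn=[
    [0, 0.12, 0],
    [0, 0.12, 0],
    [0, 0.12, 0],
    [0, 0.12, 0],
    [0, 0.12, 0],
    [0, 0.12, 0],
    [0, 0.12, 0],
    [0, 0.06, 0],
    [0, 0, 0],
    [0, 0, 0],
  ],
  fingers=[-1, -1, -1, -1, -1, -1, -1, -1, -1, -1],
)

```text
time: 59.38
position: [0.5322, -0.4247, 0.2371]
tool_rot: [-1.174, 1.263, -1.264]
ft_force: [-0.7, -1.1, -0.3]
grip_width: 0.224
```

Run:
```python
from bench import ctrl
from h import *
s=ctrl.get_state();R=toolR(s);print(s["time"],s["position"],s["ft_force"],np.degrees(np.arctan2(R[1,2],R[0,2])))
print(plan(s,[.4998,-.4995,.2362],down(-4.36)))
```

```text
59.3833 [ 0.5322 -0.4247  0.2371] [-0.6666 -1.1258 -0.3267] -4.233407678923481
(array([ 76.9901,   1.036 , -26.7952]), array([-0.0001,  0.0022,  0.0013]))
```

Emit:
play_rows(
  translation=[
    [38, 0, -13],
    [39, 0, -14],
    [0, 0, 0],
    [0, 0, 0],
    [0, 0, 0],
    [0, 0, 0],
    [0, 0, 0],
    [0, 0, 0],
    [0, 0, 0],
    [0, 0, 0],
  ],
  turn=[
    [0, 0, 0],
    [0, 0, 0],
    [0, 0, 0],
    [0, 0, 0],
    [0, 0, 0],
    [0, 0, 0],
    [0, 0, 0],
    [0, 0, 0],
    [0, 0, 0],
    [0, 0, 0],
  ],
  fingers=[-1, -1, -1, -1, -1, -1, -1, -1, -1, -1],
)

```text
time: 60.22
position: [0.5003, -0.4981, 0.2365]
tool_rot: [-1.172, 1.264, -1.265]
ft_force: [0.2, -0.3, -0.3]
grip_width: 0.23
```

Run:
```python
from bench import ctrl
from h import *
s=ctrl.get_state();R=toolR(s);print(s["time"],s["position"],np.degrees(np.arctan2(R[1,2],R[0,2])))
W=ctrl.camera_info("wrist");I=np.mean([ctrl.get_image("wrist").astype(float) for _ in range(4)],0).astype(np.uint8)
cv2.imwrite("pics/L_w_full.png",I);np.savez("pics/L_w.npz",**W)
cv2.imwrite("pics/L_w1.png",cv2.resize(I[60:160,191:321],None,fx=6,fy=6,interpolation=cv2.INTER_CUBIC))
```

```text
60.2167 [ 0.5003 -0.4981  0.2365] -4.328831677640399
```

```bash
cat >> h.py <<'E'
def slotang(I,W,c,axis='v',rad=9):
    """fit slot center line on head near pixel c. returns world angle deg"""
    g=I[:,:,2].astype(float)  # red
    pts=[]
    for k in np.arange(-rad,rad+.1,1):
        if axis=='v': r=int(round(c[1]+k)); xs=np.arange(int(c[0]-7),int(c[0]+8)); v=g[r,xs]; w=np.clip(np.percentile(v,75)-v,0,None); pts.append(((w*xs).sum()/w.sum(),r))
    pts=np.array(pts);vx,vy,x0,y0=cv2.fitLine(pts.astype(np.float32),cv2.DIST_HUBER,0,.01,.01).ravel()
    a=onz(W,(x0-vx*9,y0-vy*9),.057);b=onz(W,(x0+vx*9,y0+vy*9),.057);d=b-a
    return np.degrees(np.arctan2(d[1],d[0]))%180,pts
E
python3 - <<'E'
from h import *
W=dict(np.load("pics/L_w.npz"));I=cv2.imread("pics/L_w_full.png")
q=lambda u,v:(191+(u+.5)/6-.5,60+(v+.5)/6-.5)
A=lambda a,b:np.degrees(np.arctan2(b[1]-a[1],b[0]-a[0]))
P=lambda u,v,z:onz(W,q(u,v),z)
ang,pts=slotang(I,W,q(520,320));print("T2 slot world",ang);print(pts)
print("mark dir via rings: centre->mark", A(P(515,317,.046),P(517,190,.046)),"pointer",A(P(515,317,.046),P(519,235,.046)))
print("y edges",A(P(140,500,.045),P(118,127,.045)),A(P(652,500,.045),P(664,127,.045)),"x",A(P(125,125,.045),P(660,125,.045)))
cv2.imwrite("pics/L_w2.png",cv2.resize(I[85:130,255:300],None,fx=13,fy=13,interpolation=cv2.INTER_CUBIC))
E
```

```text
T2 slot world 86.0937944990432
[[277.8023 104.    ]
 [277.8762 105.    ]
 [277.8915 106.    ]
 [277.8942 107.    ]
 [277.8599 108.    ]
 [277.8463 109.    ]
 [277.8734 110.    ]
 [277.8217 111.    ]
 [277.8427 112.    ]
 [277.7989 113.    ]
 [277.8076 114.    ]
 [277.8447 115.    ]
 [277.8447 116.    ]
 [277.7263 117.    ]
 [277.6825 118.    ]
 [277.6324 119.    ]
 [277.5889 120.    ]
 [277.5415 121.    ]
 [277.7152 122.    ]]
mark dir via rings: centre->mark 85.96550226786432 pointer 83.99157469581863
y edges 86.32874066959124 86.50357862593373 x -4.328015610943573
```

Emit:
play_rows(
  translation=[
    [-38, 0, -15],
    [-38, 0, -14.5],
    [0, 0, 0],
    [0, 0, 0],
    [0, 15, 0],
    [0, 20, 0],
    [0, 25, 0],
    [0, 22, 0],
    [0, 12, 0],
    [0, 5, 0],
  ],
  turn=[
    [0, 0, 0],
    [0, 0, 0],
    [0, 0.12, 0],
    [0, 0.12, 0],
    [0, 0.12, 0],
    [0, 0.12, 0],
    [0, 0.068, 0],
    [0, 0, 0],
    [0, 0, 0],
    [0, 0, 0],
  ],
  fingers=[-1, -1, -1, -1, -1, -1, -1, -1, -1, -1],
)

```text
time: 61.25
position: [0.4754, -0.4196, 0.1354]
tool_rot: [-0.847, 1.656, -1.65]
ft_force: [0.3, 0.1, -0.1]
grip_width: 0.223
```

Emit:
play_rows(
  translation=[
    [0, 0, 0],
    [0, 0, 0],
    [0, 0, 0],
    [0, 0, 0],
    [0, 0, 0],
    [0, 0, 0],
    [0, 0, 0],
    [0, 0, 0],
    [0, 0, 0],
    [0, 0, 0],
  ],
  turn=[
    [0, 0, 0],
    [0, 0, 0],
    [0, 0, 0],
    [0, 0, 0],
    [0, 0, 0],
    [0, 0, 0],
    [0, 0, 0],
    [0, 0, 0],
    [0, 0, 0],
    [0, 0, 0],
  ],
  fingers=[-1, -1, -1, -1, -1, -1, -1, -1, -1, -1],
)

```text
time: 62.08
position: [0.4761, -0.4206, 0.1374]
tool_rot: [-0.846, 1.653, -1.653]
ft_force: [0.6, -0.5, -0.7]
grip_width: 0.226
```

Run:
```python
from bench import ctrl
from h import *
s=ctrl.get_state();R=toolR(s);print(s["time"],s["position"],s["ft_force"],np.degrees(np.arctan2(R[1,2],R[0,2])))
print(plan(s,[.4766,-.4201,.1376],down(-35.7)))
S=ctrl.camera_info("scene");I=np.mean([ctrl.get_image("scene").astype(float) for _ in range(3)],0).astype(np.uint8);cv2.imwrite("pics/M_s_full.png",I)
a=cv2.resize(I[220:295,290:380],None,fx=8,fy=8,interpolation=cv2.INTER_CUBIC);cv2.imwrite("pics/M_s.png",a)
W=snap(ctrl,"wrist","M_w",(180,130,340,240),4.5)
```

```text
62.0833 [ 0.4761 -0.4206  0.1374] [ 0.6313 -0.4558 -0.7496] -35.81029050793689
(array([-0.7301, -0.1532,  0.095 ]), array([-0.    , -0.0019, -0.0001]))
```

Emit:
play_rows(
  translation=[
    [0, 2, 0],
    [0, 2, 0],
    [0, 2, 0],
    [0, 2, 0],
    [0, 2, 0],
    [0, 1.5, 0],
    [0, 1.2, 0],
    [0, 0, 0],
    [0, 0, 0],
    [0, 0, 0],
  ],
  turn=[
    [0, 0, 0],
    [0, 0, 0],
    [0, 0, 0],
    [0, 0, 0],
    [0, 0, 0],
    [0, 0, 0],
    [0, 0, 0],
    [0, 0, 0],
    [0, 0, 0],
    [0, 0, 0],
  ],
  fingers=[-1, -1, -1, -1, -1, -1, -1, -1, -1, -1],
)

```text
time: 63.12
position: [0.4761, -0.4207, 0.1248]
tool_rot: [-0.845, 1.653, -1.653]
ft_force: [0.2, -0.1, -0.2]
grip_width: 0.227
```

Emit:
play_rows(
  translation=[
    [0, 0, 0],
    [0, 0, 0],
    [0, 0, 0],
    [0, 0, 0],
    [0, 0, 0],
    [0, 0, 0],
    [0, 0, 0],
    [0, 0, 0],
    [0, 0, 0],
    [0, 0, 0],
  ],
  turn=[
    [0, 0.08, 0],
    [0, 0.08, 0],
    [0, 0.08, 0],
    [0, 0.08, 0],
    [0, 0.08, 0],
    [0, 0.08, 0],
    [0, 0.08, 0],
    [0, 0.08, 0],
    [0, 0.08, 0],
    [0, 0.08, 0],
  ],
  fingers=[-1, -1, -1, -1, -1, -1, -1, -1, -1, -1],
)

```text
time: 63.95
position: [0.4757, -0.4207, 0.1249]
tool_rot: [-0.154, 2.148, -2.148]
ft_force: [-0.9, -0.6, 0.3]
grip_width: 0.227
```

Emit:
play_rows(
  translation=[
    [0, 0, 0],
    [0, 0, 0],
    [0, 0, 0],
    [0, 0, 0],
    [0, 0, 0],
    [0, 0, 0],
    [0, 0, 0],
    [0, 0, 0],
    [0, 0, 0],
    [0, 0, 0],
  ],
  turn=[
    [0, 0.08, 0],
    [0, 0.08, 0],
    [0, 0.08, 0],
    [0, 0.08, 0],
    [0, 0.06, 0],
    [0, 0.035, 0],
    [0, 0, 0],
    [0, 0, 0],
    [0, 0, 0],
    [0, 0, 0],
  ],
  fingers=[-1, -1, -1, -1, -1, -1, -1, -1, -1, -1],
)

```text
time: 64.78
position: [0.4757, -0.4206, 0.1249]
tool_rot: [-0.28, -2.078, 2.077]
ft_force: [-1.7, 2.3, 2.7]
grip_width: 0.227
```

Run:
```python
from bench import ctrl
from h import *
s=ctrl.get_state();R=toolR(s);print(s["time"],s["position"],s["ft_force"],s["torque"],np.degrees(np.arctan2(R[1,2],R[0,2])),s["joint_positions"][6])
W=snap(ctrl,"wrist","N_w",(200,140,310,230),6.5)
```

```text
64.7833 [ 0.4757 -0.4206  0.1249] [-1.6791  2.3223  2.6703] [0.4205 0.863  0.0544] -105.39090404775116 -0.7295515965148962
```

Emit:
play_rows(
  translation=[
    [0, 0, 0],
    [0, 0, 0],
    [0, -10, 0],
    [0, -20, 0],
    [0, -30, 0],
    [0, -35, 0],
    [0, -16, 0],
    [0, 0, 0],
    [0, 0, 0],
    [0, 0, 0],
  ],
  turn=[
    [0, -0.09, 0],
    [0, -0.09, 0],
    [0, 0, 0],
    [0, 0, 0],
    [0, -0.12, 0],
    [0, -0.12, 0],
    [0, -0.12, 0],
    [0, -0.12, 0],
    [0, -0.12, 0],
    [0, -0.12, 0],
  ],
  fingers=[-1, -1, -1, -1, -1, -1, -1, -1, -1, -1],
)

```text
time: 65.67
position: [0.4769, -0.4211, 0.2372]
tool_rot: [-0.607, 1.855, -1.859]
ft_force: [0.6, -0.1, -1.3]
grip_width: 0.223
```

Emit:
play_rows(
  translation=[
    [0, 0, 0],
    [0, 0, 0],
    [0, 0, 0],
    [0, 0, 0],
    [0, 0, 0],
    [0, 0, 0],
    [0, 0, 0],
    [0, 0, 0],
    [0, 0, 0],
    [0, 0, 0],
  ],
  turn=[
    [0, -0.12, 0],
    [0, -0.12, 0],
    [0, -0.12, 0],
    [0, -0.12, 0],
    [0, -0.12, 0],
    [0, -0.12, 0],
    [0, -0.12, 0],
    [0, -0.02, 0],
    [0, 0, 0],
    [0, 0, 0],
  ],
  fingers=[-1, -1, -1, -1, -1, -1, -1, -1, -1, -1],
)

```text
time: 66.5
position: [0.4763, -0.4209, 0.2361]
tool_rot: [-1.168, 1.27, -1.271]
ft_force: [0.2, -0.5, -0.5]
grip_width: 0.227
```

Emit:
play_rows(
  translation=[
    [38, 0, 12],
    [38, 0, 13],
    [0, 0, 0],
    [0, 0, 0],
    [0, 0, 0],
    [0, 0, 0],
    [0, 0, 0],
    [0, 0, 0],
    [0, 0, 0],
    [0, 0, 0],
  ],
  turn=[
    [0, 0, 0],
    [0, 0, 0],
    [0, 0, 0],
    [0, 0, 0],
    [0, 0, 0],
    [0, 0, 0],
    [0, 0, 0],
    [0, 0, 0],
    [0, 0, 0],
    [0, 0, 0],
  ],
  fingers=[-1, -1, -1, -1, -1, -1, -1, -1, -1, -1],
)

```text
time: 67.33
position: [0.4954, -0.4977, 0.2364]
tool_rot: [-1.17, 1.266, -1.268]
ft_force: [-0.0, -0.9, -0.9]
grip_width: 0.224
```

Run:
```python
from bench import ctrl
from h import *
s=ctrl.get_state();R=toolR(s);print(s["time"],s["position"],np.degrees(np.arctan2(R[1,2],R[0,2])),s["grip_width"]*87)
W=ctrl.camera_info("wrist");I=np.mean([ctrl.get_image("wrist").astype(float) for _ in range(4)],0).astype(np.uint8)
cv2.imwrite("pics/O_w_full.png",I);np.savez("pics/O_w.npz",**W)
c=proj(W,[.5045,-.422,.057]).astype(int);print(c)
cv2.imwrite("pics/O_w1.png",cv2.resize(I[c[1]-35:c[1]+25,c[0]-50:c[0]+50],None,fx=8,fy=8,interpolation=cv2.INTER_CUBIC))
for p in ([.4766,-.4201,.057],[.5325,-.424,.057]):
    u=proj(W,p); print(u)
    for d in (-2,-1,0): print(slotang(I,W,(u[0]+d,u[1]-1),rad=8)[0])
```

```text
67.3333 [ 0.4954 -0.4977  0.2364] -4.5378014811701 19.459167279676777
[260 113]
[239.3335 113.603 ]
86.03428416086194
85.278146961698
85.06732408789334
[281.8665 113.1826]
86.75143164101503
86.25122981316399
85.96477767042073
```

Run:
```python
from h import *
W=dict(np.load("pics/O_w.npz"));I=cv2.imread("pics/O_w_full.png")
q=lambda u,v:(210+(u+.5)/8-.5,78+(v+.5)/8-.5)
A=lambda a,b:np.degrees(np.arctan2(a[1]-b[1],a[0]-b[0]))
P=lambda u,v,z:onz(W,q(u,v),z)
for z in (.057,):
  print("T1 edges",A(P(190,195,z),P(210,380,z)),A(P(248,190,z),P(262,380,z)))
  print("T2 edges",A(P(548,195,z),P(545,380,z)),A(P(603,195,z),P(590,380,z)))
# centres by head circle
for n,hx,mk,pt in (("T1",(228,285),(227,95),(222,180)),("T2",(565,285),(563,90),(569,180))):
    c=P(*hx,.057)
    print(n,c,"mark",A(P(*mk,.046),c),"pointer z.057",A(P(*pt,.057),c),"z.05",A(P(*pt,.05),c))
print("edge y",A(P(33,60,.045),P(55,430,.045)),A(P(757,60,.045),P(745,430,.045)),"x",A(P(745,20,.045),P(45,25,.045)))
cv2.imwrite("pics/O_w2.png",cv2.resize(I[88:130,220:256],None,fx=14,fy=14,interpolation=cv2.INTER_CUBIC))
```

```text
T1 edges 90.4692860477512 88.86307420706981
T2 edges 85.82328161612438 82.99618941600274
T1 [ 0.475  -0.4194  0.057 ] mark 85.99892338734608 pointer z.057 87.6627286549827 z.05 89.32570276279154
T2 [ 0.5303 -0.4238  0.057 ] mark 85.83570424874297 pointer z.057 84.66380393108598 z.05 82.62317731242598
edge y 86.35347003437585 86.47520128868732 x -4.151320359568233
```

Emit:
play_rows(
  translation=[
    [-38, 0, -12.6],
    [-37.3, 0, -12.7],
    [0, 0, 0],
    [0, 0, 0],
    [0, 0, 0],
    [0, 0, 0],
    [0, 0, 0],
    [0, 0, 0],
    [0, 0, 0],
    [0, 0, 0],
  ],
  turn=[
    [0, 0, 0],
    [0, 0, 0],
    [0, 0.12, 0],
    [0, 0.12, 0],
    [0, 0.12, 0],
    [0, 0.12, 0],
    [0, 0.12, 0],
    [0, 0.12, 0],
    [0, 0.12, 0],
    [0, 0.12, 0],
  ],
  fingers=[-1, -1, -1, -1, -1, -1, -1, -1, -1, -1],
)

```text
time: 68.37
position: [0.4757, -0.4213, 0.2358]
tool_rot: [-0.517, 1.926, -1.926]
ft_force: [0.0, 0.9, -1.1]
grip_width: 0.225
```

Emit:
play_rows(
  translation=[
    [0, 0, 0],
    [0, 15, 0],
    [0, 20, 0],
    [0, 25, 0],
    [0, 22, 0],
    [0, 12, 0],
    [0, 5, 0],
    [0, 0, 0],
    [0, 0, 0],
    [0, 0, 0],
  ],
  turn=[
    [0, 0.12, 0],
    [0, 0.12, 0],
    [0, 0.12, 0],
    [0, 0.12, 0],
    [0, 0.087, 0],
    [0, 0, 0],
    [0, 0, 0],
    [0, 0, 0],
    [0, 0, 0],
    [0, 0, 0],
  ],
  fingers=[-1, -1, -1, -1, -1, -1, -1, -1, -1, -1],
)

```text
time: 69.2
position: [0.4763, -0.4222, 0.1383]
tool_rot: [-0.041, -2.203, 2.206]
ft_force: [0.4, -0.1, 0.4]
grip_width: 0.225
```

Run:
```python
from bench import ctrl
from h import *
s=ctrl.get_state();R=toolR(s);print(s["time"],s["position"],s["ft_force"],np.degrees(np.arctan2(R[1,2],R[0,2])))
print(plan(s,[.4761,-.4207,.1376],down(-92)))
W=snap(ctrl,"wrist","Q_w",(180,130,340,240),4.5)
```

```text
69.2 [ 0.4763 -0.4222  0.1383] [ 0.4216 -0.1058  0.41  ] -92.01920901253555
(array([ 0.259 ,  0.6993, -1.4632]), array([-0.0012, -0.0003, -0.002 ]))
```

Emit:
play_rows(
  translation=[
    [1.2, 0, -1.2],
    [0, 2, 0],
    [0, 2, 0],
    [0, 2, 0],
    [0, 2, 0],
    [0, 2, 0],
    [0, 2, 0],
    [0, 1.2, 0],
    [0, 0, 0],
    [0, 0, 0],
  ],
  turn=[
    [0, 0, 0],
    [0, 0, 0],
    [0, 0, 0],
    [0, 0, 0],
    [0, 0, 0],
    [0, 0, 0],
    [0, 0, 0],
    [0, 0, 0],
    [0, 0, 0],
    [0, 0, 0],
  ],
  fingers=[-1, -1, -1, -1, -1, -1, -1, -1, -1, -1],
)

```text
time: 70.08
position: [0.4746, -0.4201, 0.1235]
tool_rot: [-0.04, -2.203, 2.203]
ft_force: [-0.2, -0.8, -0.3]
grip_width: 0.224
```

Run:
```python
from bench import ctrl
from h import *
s=ctrl.get_state();R=toolR(s);print(s["time"],s["position"],s["ft_force"],s["torque"],np.degrees(np.arctan2(R[1,2],R[0,2])))
W=snap(ctrl,"wrist","R_w",(200,140,310,230),6.5)
```

```text
70.0833 [ 0.4746 -0.4201  0.1235] [-0.1753 -0.7597 -0.3462] [-0.0251  0.1812 -0.0121] -92.07326226662673
```

Emit:
play_rows(
  translation=[
    [0, 0, 0],
    [0, 0, 0],
    [0, 0, 0],
    [0, 0, 0],
    [0, 0, 0],
    [0, 0, 0],
    [0, 0, 0],
    [0, 0, 0],
    [0, 0, 0],
    [0, 0, 0],
  ],
  turn=[
    [0, 0.08, 0],
    [0, 0.08, 0],
    [0, 0.07, 0],
    [0, 0.037, 0],
    [0, 0, 0],
    [0, 0, 0],
    [0, 0, 0],
    [0, 0, 0],
    [0, 0, 0],
    [0, 0, 0],
  ],
  fingers=[-1, -1, -1, -1, -1, -1, -1, -1, -1, -1],
)

```text
time: 70.97
position: [0.4749, -0.4201, 0.1237]
tool_rot: [-0.315, -2.059, 2.059]
ft_force: [0.9, -0.6, 0.1]
grip_width: 0.226
```

Emit:
play_rows(
  translation=[
    [0, 0, 0],
    [0, 0, 0],
    [0, -10, 0],
    [0, -20, 0],
    [0, -30, 0],
    [0, -35, 0],
    [0, -17, 0],
    [0, 0, 0],
    [0, 0, 0],
    [0, 0, 0],
  ],
  turn=[
    [0, -0.1, 0],
    [0, -0.1, 0],
    [0, 0, 0],
    [0, 0, 0],
    [0, -0.12, 0],
    [0, -0.12, 0],
    [0, -0.12, 0],
    [0, -0.12, 0],
    [0, -0.12, 0],
    [0, -0.12, 0],
  ],
  fingers=[-1, -1, -1, -1, -1, -1, -1, -1, -1, -1],
)

```text
time: 71.8
position: [0.4741, -0.4205, 0.2368]
tool_rot: [-0.597, 1.867, -1.868]
ft_force: [0.3, 0.3, -1.1]
grip_width: 0.228
```

Emit:
play_rows(
  translation=[
    [0, 0, 0],
    [0, 0, 0],
    [0, 0, 0],
    [0, 0, 0],
    [0, 0, 0],
    [0, 0, 0],
    [0, 0, 0],
    [0, 0, 0],
    [38, 0, 12],
    [38, 0, 13],
  ],
  turn=[
    [0, -0.12, 0],
    [0, -0.12, 0],
    [0, -0.12, 0],
    [0, -0.12, 0],
    [0, -0.12, 0],
    [0, -0.12, 0],
    [0, -0.12, 0],
    [0, -0.04, 0],
    [0, 0, 0],
    [0, 0, 0],
  ],
  fingers=[-1, -1, -1, -1, -1, -1, -1, -1, -1, -1],
)

```text
time: 72.63
position: [0.4952, -0.4958, 0.2365]
tool_rot: [-1.171, 1.262, -1.261]
ft_force: [0.3, -0.9, 1.0]
grip_width: 0.226
```

Emit:
play_rows(
  translation=[
    [0, 0, 0],
    [0, 0, 0],
    [0, 0, 0],
    [0, 0, 0],
    [0, 0, 0],
    [0, 0, 0],
    [0, 0, 0],
    [0, 0, 0],
    [0, 0, 0],
    [0, 0, 0],
  ],
  turn=[
    [0, 0, 0],
    [0, 0, 0],
    [0, 0, 0],
    [0, 0, 0],
    [0, 0, 0],
    [0, 0, 0],
    [0, 0, 0],
    [0, 0, 0],
    [0, 0, 0],
    [0, 0, 0],
  ],
  fingers=[-1, -1, -1, -1, -1, -1, -1, -1, -1, -1],
)

```text
time: 73.47
position: [0.494, -0.4975, 0.2357]
tool_rot: [-1.173, 1.263, -1.263]
ft_force: [-0.4, 0.2, -0.5]
grip_width: 0.224
```

Run:
```python
from bench import ctrl
from h import *
s=ctrl.get_state();R=toolR(s);print(s["time"],s["position"],np.degrees(np.arctan2(R[1,2],R[0,2])),s["grip_width"]*87)
W=ctrl.camera_info("wrist");I=np.mean([ctrl.get_image("wrist").astype(float) for _ in range(4)],0).astype(np.uint8)
cv2.imwrite("pics/U_w_full.png",I);np.savez("pics/U_w.npz",**W)
c=proj(W,[.5045,-.422,.057]).astype(int);print(c)
cv2.imwrite("pics/U_w1.png",cv2.resize(I[c[1]-35:c[1]+25,c[0]-50:c[0]+50],None,fx=8,fy=8,interpolation=cv2.INTER_CUBIC))
```

```text
73.4667 [ 0.494  -0.4975  0.2357] -4.223871471779121 19.486929389344386
[262 113]
```

Emit:
play_rows(
  translation=[
    [-38, 0, 15],
    [-38, 0, 16],
    [0, 0, 0],
    [0, 0, 0],
    [0, 0, 0],
    [0, 0, 0],
    [0, 0, 0],
    [0, 0, 0],
    [0, 0, 0],
    [0, 0, 0],
  ],
  turn=[
    [0, 0, 0],
    [0, 0, 0],
    [0, 0.12, 0],
    [0, 0.12, 0],
    [0, 0.12, 0],
    [0, 0.12, 0],
    [0, 0.12, 0],
    [0, 0.12, 0],
    [0, 0.12, 0],
    [0, 0.12, 0],
  ],
  fingers=[-1, -1, -1, -1, -1, -1, -1, -1, -1, -1],
)

```text
time: 74.5
position: [0.5304, -0.4242, 0.2355]
tool_rot: [-0.522, 1.922, -1.922]
ft_force: [0.2, -0.2, -0.4]
grip_width: 0.225
```

Emit:
play_rows(
  translation=[
    [0, 0, 0],
    [0, 15, 0],
    [0, 20, 0],
    [0, 25, 0],
    [0, 22, 0],
    [0, 11, 0],
    [0, 5, 0],
    [0, 0, 0],
    [0, 0, 0],
    [0, 0, 0],
  ],
  turn=[
    [0, 0.12, 0],
    [0, 0.12, 0],
    [0, 0.12, 0],
    [0, 0.12, 0],
    [0, 0.12, 0],
    [0, 0.05, 0],
    [0, 0, 0],
    [0, 0, 0],
    [0, 0, 0],
    [0, 0, 0],
  ],
  fingers=[-1, -1, -1, -1, -1, -1, -1, -1, -1, -1],
)

```text
time: 75.33
position: [0.5309, -0.4249, 0.1389]
tool_rot: [-0.123, -2.163, 2.166]
ft_force: [1.3, -0.6, -0.9]
grip_width: 0.222
```

Run:
```python
from bench import ctrl
from h import *
s=ctrl.get_state();R=toolR(s);print(s["time"],s["position"],s["ft_force"],np.degrees(np.arctan2(R[1,2],R[0,2])))
W=snap(ctrl,"wrist","V_w",(180,130,340,240),4.5)
```

```text
75.3333 [ 0.5309 -0.4249  0.1389] [ 1.2656 -0.6306 -0.8597] -96.4278348647839
```

Emit:
play_rows(
  translation=[
    [0, 2, 0],
    [0, 2, 0],
    [0, 2, 0],
    [0, 2, 0],
    [0, 2, 0],
    [0, 2, 0],
    [0, 2, 0],
    [0, 0.5, 0],
    [0, 0, 0],
    [0, 0, 0],
  ],
  turn=[
    [0, 0, 0],
    [0, 0, 0],
    [0, 0, 0],
    [0, 0, 0],
    [0, 0, 0],
    [0, 0, 0],
    [0, 0, 0],
    [0, 0, 0],
    [0, 0, 0],
    [0, 0, 0],
  ],
  fingers=[-1, -1, -1, -1, -1, -1, -1, -1, -1, -1],
)

```text
time: 76.22
position: [0.5305, -0.4242, 0.1233]
tool_rot: [-0.123, -2.163, 2.163]
ft_force: [-0.5, 0.5, 1.3]
grip_width: 0.225
```

Emit:
play_rows(
  translation=[
    [0, 0, 0],
    [0, 0, 0],
    [0, 0, 0],
    [0, 0, 0],
    [0, 0, 0],
    [0, 0, 0],
    [0, 0, 0],
    [0, 0, 0],
    [0, 0, 0],
    [0, 0, 0],
  ],
  turn=[
    [0, -0.06, 0],
    [0, -0.06, 0],
    [0, -0.06, 0],
    [0, -0.06, 0],
    [0, -0.04, 0],
    [0, 0, 0],
    [0, 0, 0],
    [0, 0.1, 0],
    [0, 0.1, 0],
    [0, 0, 0],
  ],
  fingers=[-1, -1, -1, -1, -1, -1, -1, -1, -1, -1],
)

```text
time: 77.05
position: [0.5306, -0.4243, 0.1232]
tool_rot: [-0.04, -2.202, 2.203]
ft_force: [-0.2, 0.9, 2.2]
grip_width: 0.223
```

Emit:
play_rows(
  translation=[
    [0, -10, 0],
    [0, -20, 0],
    [0, -30, 0],
    [0, -35, 0],
    [0, -17, 0],
    [0, 0, 0],
    [0, 0, 0],
    [0, 0, 0],
    [0, 0, 0],
    [0, 0, 0],
  ],
  turn=[
    [0, 0, 0],
    [0, 0, 0],
    [0, 0, 0],
    [0, 0, 0],
    [0, 0, 0],
    [0, -0.1, 0],
    [0, -0.1, 0],
    [0, -0.1, 0],
    [0, -0.1, 0],
    [0, -0.1, 0],
  ],
  fingers=[-1, -1, -1, -1, -1, -1, -1, -1, -1, -1],
)

```text
time: 77.88
position: [0.5299, -0.4244, 0.2355]
tool_rot: [-0.473, 1.958, -1.958]
ft_force: [-0.2, -0.2, -0.1]
grip_width: 0.225
```

Run:
```python
from h import *
from bench import ctrl
s=ctrl.get_state();print(s['time'],s['position'])
print(plan(s,np.array([.4954,-.4977,.2364]),down(-4.4)))
```

```text
77.8833 [ 0.5299 -0.4244  0.2355]
(array([64.1925, -0.8428, 49.509 ]), array([ 0.0002, -1.0203,  0.0003]))
```

Emit:
play_rows(
  translation=[
    [21.4, 0, 16.5],
    [21.4, 0, 16.5],
    [21.4, -0.8, 16.5],
    [0, 0, 0],
    [0, 0, 0],
    [0, 0, 0],
    [0, 0, 0],
    [0, 0, 0],
    [0, 0, 0],
    [0, 0, 0],
  ],
  turn=[
    [0, 0, 0],
    [0, 0, 0],
    [0, 0, 0],
    [0, -0.12, 0],
    [0, -0.12, 0],
    [0, -0.12, 0],
    [0, -0.12, 0],
    [0, -0.12, 0],
    [0, -0.12, 0],
    [0, -0.12, 0],
  ],
  fingers=[-1, -1, -1, -1, -1, -1, -1, -1, -1, -1],
)

```text
time: 78.72
position: [0.4948, -0.4975, 0.2363]
tool_rot: [-1.078, 1.396, -1.395]
ft_force: [-0.0, -0.5, -1.2]
grip_width: 0.225
```

Emit:
play_rows(
  translation=[
    [0, 0, 0],
    [0, 0, 0],
    [0, 0, 0],
    [0, 0, 0],
    [0, 0, 0],
    [0, 0, 0],
    [0, 0, 0],
    [0, 0, 0],
    [0, 0, 0],
    [0, 0, 0],
  ],
  turn=[
    [0, -0.12, 0],
    [0, -0.06, 0],
    [0, 0, 0],
    [0, 0, 0],
    [0, 0, 0],
    [0, 0, 0],
    [0, 0, 0],
    [0, 0, 0],
    [0, 0, 0],
    [0, 0, 0],
  ],
  fingers=[-1, -1, -1, -1, -1, -1, -1, -1, -1, -1],
)

```text
time: 79.55
position: [0.4954, -0.4973, 0.2358]
tool_rot: [-1.168, 1.271, -1.271]
ft_force: [0.3, -0.7, -0.8]
grip_width: 0.225
```

Run:
```python
from h import *
from bench import ctrl
import cv2
s=ctrl.get_state();print(s['time'],s['position'])
im=ctrl.get_image('wrist');np.save('pics/W_w.npy',im)
cv2.imwrite('pics/W_w.png',im)
cv2.imwrite('pics/W_w1.png',cv2.resize(im[60:260,120:390],None,fx=2.9,fy=2.9,interpolation=cv2.INTER_CUBIC))
```

```text
79.55 [ 0.4954 -0.4973  0.2358]
```

View pics/W_w1.png

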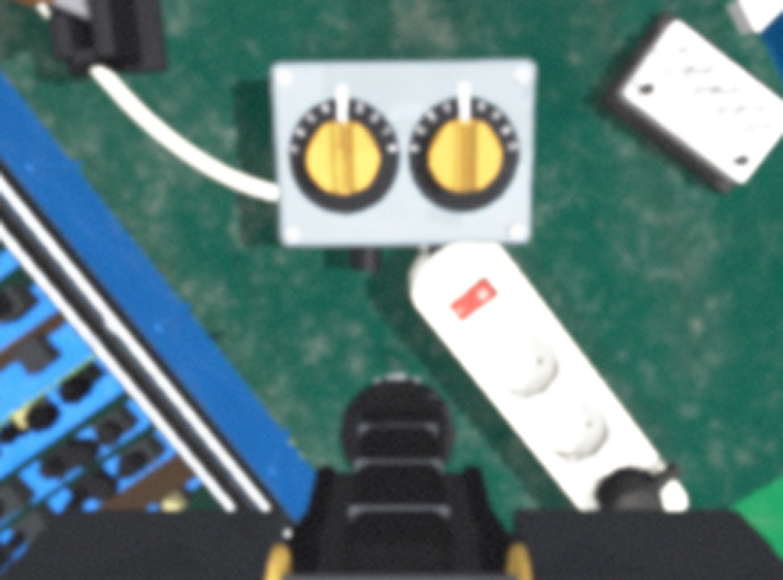

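```bash
grep -n -A30 "def slotang" h.py
python3 - <<'E'
import cv2,numpy as np
im=cv2.imread('pics/W_w.png')
a=cv2.resize(im[85:138,215:305],None,fx=8.5,fy=8.5,interpolation=cv2.INTER_CUBIC)
cv2.imwrite('pics/W_w2.png',a)
E
```

```text
41:def slotang(I,W,c,axis='v',rad=9):
42-    """fit slot center line on head near pixel c. returns world angle deg"""
43-    g=I[:,:,2].astype(float)  # red
44-    pts=[]
45-    for k in np.arange(-rad,rad+.1,1):
46-        if axis=='v': r=int(round(c[1]+k)); xs=np.arange(int(c[0]-7),int(c[0]+8)); v=g[r,xs]; w=np.clip(np.percentile(v,75)-v,0,None); pts.append(((w*xs).sum()/w.sum(),r))
47-    pts=np.array(pts);vx,vy,x0,y0=cv2.fitLine(pts.astype(np.float32),cv2.DIST_HUBER,0,.01,.01).ravel()
48-    a=onz(W,(x0-vx*9,y0-vy*9),.057);b=onz(W,(x0+vx*9,y0+vy*9),.057);d=b-a
49-    return np.degrees(np.arctan2(d[1],d[0]))%180,pts
```

View pics/W_w2.png

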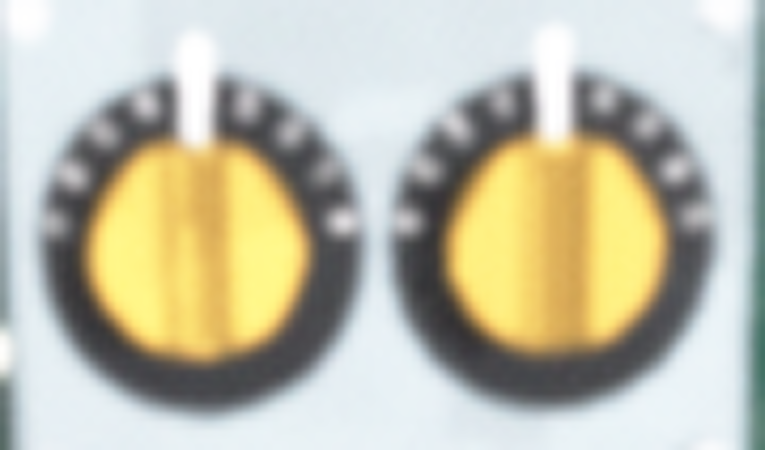

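Run:
```python
from h import *
from bench import ctrl
import cv2
im=np.load('pics/W_w.npy');W=ctrl.camera_info('wrist')
for n,c in (('1',(215+198/8.5,85+250/8.5)),('2',(215+554/8.5,85+248/8.5))):
    for rad in (6,8,10):
        a,p=slotang(im,W,c,rad=rad);print(n,rad,round(a,2),np.round(p[[0,len(p)//2,-1],0],1))
# box corners (white dots) on z=.045
for uv in ((120+283/2.9,60+77/2.9),(120+522/2.9,60+74/2.9)): print(onz(W,uv,.045))
# mark direction: from head centre to mark tip
for c,m in (((198,248),(196,35)),((554,246),(553,30))):
    a=onz(W,(215+c[0]/8.5,85+c[1]/8.5),.057);b=onz(W,(215+m[0]/8.5,85+m[1]/8.5),.046);d=b-a;print(np.degrees(np.arctan2(d[1],d[0])))
```

```text
1 6 89.43 [238.1 238.3 239. ]
1 8 88.15 [238.2 238.3 239. ]
1 10 88.29 [239.9 238.3 239.4]
2 6 85.7 [281.  280.8 280.8]
2 8 85.8 [281.  280.8 280.8]
2 10 86.06 [280.6 280.8 281.5]
[ 0.4509 -0.3832  0.045 ]
[ 0.5595 -0.391   0.045 ]
85.920230900231
85.31455781432729
```

Run:
```python
from h import *
from bench import ctrl
s=ctrl.get_state()
print(plan(s,np.array([.3697,-.2363,.236]),down(-16.4)))
```

```text
(array([-249.5372,   -0.193 , -147.1518]), array([ 0.0001,  0.2022, -0.    ]))
```

Emit:
play_rows(
  translation=[
    [-25, 0, -14.7],
    [-25, 0, -14.7],
    [-25, 0, -14.7],
    [-25, 0, -14.7],
    [-25, 0, -14.7],
    [-25, 0, -14.7],
    [-25, 0, -14.7],
    [-25, 0, -14.7],
    [-25, 0, -14.7],
    [-24.5, 0, -14.9],
  ],
  turn=[
    [0, 0, 0],
    [0, 0, 0],
    [0, 0, 0],
    [0, 0, 0],
    [0, 0, 0],
    [0, 0, 0],
    [0, 0, 0],
    [0, 0, 0],
    [0, 0, 0],
    [0, 0, 0],
  ],
  fingers=[-1, -1, -1, -1, -1, -1, -1, -1, -1, -1],
)

```text
time: 80.43
position: [0.3689, -0.2352, 0.2361]
tool_rot: [-1.167, 1.27, -1.271]
ft_force: [1.0, 0.9, -0.9]
grip_width: 0.227
```

Emit:
play_rows(
  translation=[
    [0, 0, 0],
    [0, 0, 0],
    [0, 0, 0],
    [0, 0, 0],
    [0, 0, 0],
    [0, 0, 0],
    [0, 0, 0],
    [0, 0, 0],
    [0, 0, 0],
    [0, 0, 0],
  ],
  turn=[
    [0, 0.1, 0],
    [0, 0.1, 0],
    [0, 0, 0],
    [0, 0, 0],
    [0, 0, 0],
    [0, 0, 0],
    [0, 0, 0],
    [0, 0, 0],
    [0, 0, 0],
    [0, 0, 0],
  ],
  fingers=[-1, -1, -1, -1, -1, -1, -1, -1, -1, -1],
)

```text
time: 81.27
position: [0.3696, -0.2364, 0.2358]
tool_rot: [-1.061, 1.415, -1.415]
ft_force: [0.1, -0.1, -0.3]
grip_width: 0.225
```

Run:
```python
from h import *
from bench import ctrl
import cv2
s=ctrl.get_state();print(s['time'],s['position'])
print(plan(s,np.array([.3697,-.2363,.14]),down(-16.4)))
a=ctrl.get_image('wrist');b=ctrl.get_image('scene')
cv2.imwrite('pics/X.png',cv2.resize(np.vstack([a,b]),None,fx=.78,fy=.78))
```

```text
81.2667 [ 0.3696 -0.2364  0.2358]
(array([-0.1243, 95.7891,  0.0372]), array([0.0001, 0.0024, 0.0001]))
```

View pics/X.png

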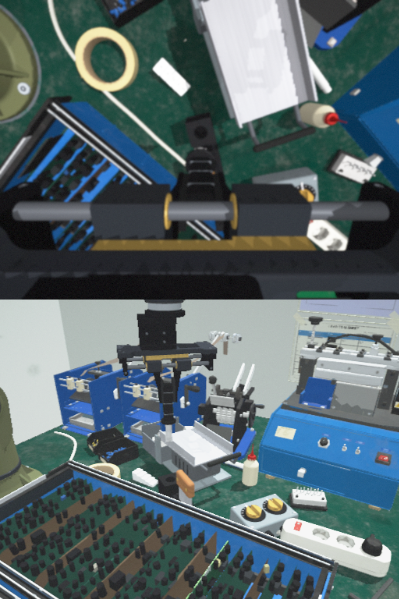

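The tuner is above the stand hole and the scraper is standing in the slot. Next I lower the tuner.

Emit:
play_rows(
  translation=[
    [0, 15, 0],
    [0, 20, 0],
    [0, 20, 0],
    [0, 18, 0],
    [0, 10, 0],
    [0, 6, 0],
    [0, 5, 0],
    [0, 5, 0],
    [0, 5, 0],
    [0, 5, 0],
  ],
  turn=[
    [0, 0, 0],
    [0, 0, 0],
    [0, 0, 0],
    [0, 0, 0],
    [0, 0, 0],
    [0, 0, 0],
    [0, 0, 0],
    [0, 0, 0],
    [0, 0, 0],
    [0, 0, 0],
  ],
  fingers=[-1, -1, -1, -1, -1, -1, -1, -1, -1, -1],
)

```text
time: 82.2
position: [0.3702, -0.2366, 0.127]
tool_rot: [-1.06, 1.414, -1.416]
ft_force: [-0.9, -0.5, -0.6]
grip_width: 0.227
```

Tip is in the hole with no contact force.

Emit:
play_rows(
  translation=[
    [0, 6, 0],
    [0, 6, 0],
    [0, 6, 0],
    [0, 6, 0],
    [0, 6, 0],
    [0, 4, 0],
    [0, 3, 0],
    [0, 1.5, 0],
    [0, 0, 0],
    [0, 0, 0],
  ],
  turn=[
    [0, 0, 0],
    [0, 0, 0],
    [0, 0, 0],
    [0, 0, 0],
    [0, 0, 0],
    [0, 0, 0],
    [0, 0, 0],
    [0, 0, 0],
    [0, 0, 0],
    [0, 0, 0],
  ],
  fingers=[-1, -1, -1, -1, -1, -1, -1, -1, -1, -1],
)

```text
time: 83.03
position: [0.3698, -0.2364, 0.0885]
tool_rot: [-1.061, 1.415, -1.415]
ft_force: [0.5, 0.2, 0.2]
grip_width: 0.227
```

Emit:
play_rows(
  translation=[
    [0, 1, 0],
    [0, 1, 0],
    [0, 0, 0],
    [0, 0, 0],
    [0, 0, 0],
    [0, 0, 0],
    [0, 0, 0],
    [0, 0, 0],
    [0, 0, 0],
    [0, 0, 0],
  ],
  turn=[
    [0, 0, 0],
    [0, 0, 0],
    [0, 0, 0],
    [0, 0, 0],
    [0, 0, 0],
    [0, 0, 0],
    [0, 0, 0],
    [0, 0, 0],
    [0, 0, 0],
    [0, 0, 0],
  ],
  fingers=[-1, -1, -1, -1, 0, 0, 0, 0, 0, 0],
)

```text
time: 83.87
position: [0.3697, -0.2364, 0.0864]
tool_rot: [-1.061, 1.415, -1.415]
ft_force: [-0.7, -0.4, -0.3]
grip_width: 0.484
```

Emit:
play_rows(
  translation=[
    [0, 0, 0],
    [0, 0, 0],
    [0, -10, 0],
    [0, -20, 0],
    [0, -30, 0],
    [0, -35, 0],
    [0, -35, 0],
    [0, -30, 0],
    [0, 0, 0],
    [0, 0, 0],
  ],
  turn=[
    [0, 0, 0],
    [0, 0, 0],
    [0, 0, 0],
    [0, 0, 0],
    [0, 0, 0],
    [0, 0, 0],
    [0, 0, 0],
    [0, 0, 0],
    [0, 0, 0],
    [0, 0, 0],
  ],
  fingers=[0, 0, 0, 0, 0, 0, 0, 0, 0, 0],
)

```text
time: 84.7
position: [0.3707, -0.237, 0.2486]
tool_rot: [-1.058, 1.412, -1.418]
ft_force: [-0.5, -0.0, -0.3]
grip_width: 0.496
```

Run:
```python
from h import *
from bench import ctrl
import cv2
s=ctrl.get_state();print(s['time'],s['position'],s['grip_width'])
a=ctrl.get_image('wrist');b=ctrl.get_image('scene');c=ctrl.get_image('top')
cv2.imwrite('pics/Y_w.png',a);cv2.imwrite('pics/Y_s.png',cv2.resize(b[150:384,130:430],None,fx=2.5,fy=2.5));cv2.imwrite('pics/Y_t.png',cv2.resize(c,None,fx=1.5,fy=1.5))
```

```text
84.7 [ 0.3707 -0.237   0.2486] 0.4957126114894337
```

View pics/Y_s.png

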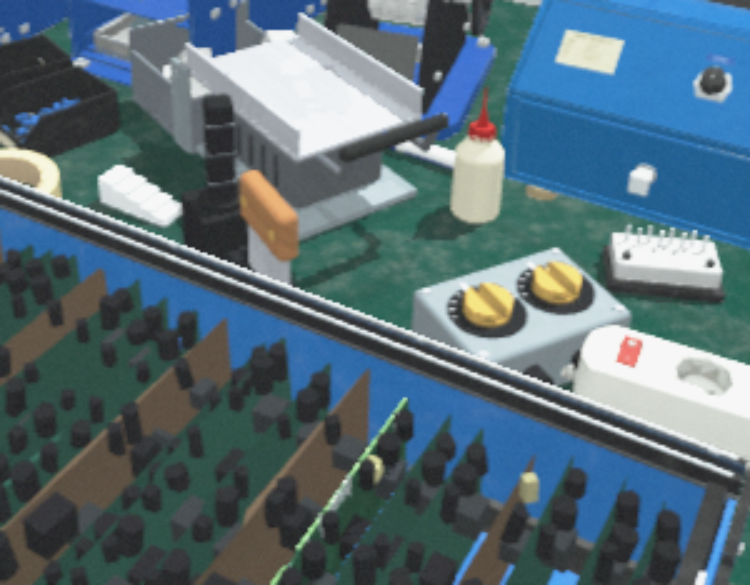

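View pics/Y_t.png

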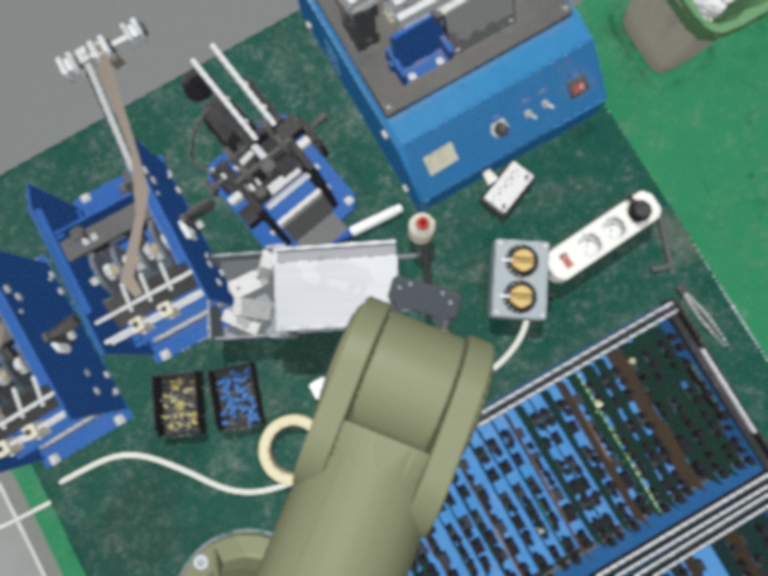

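View pics/Y_w.png

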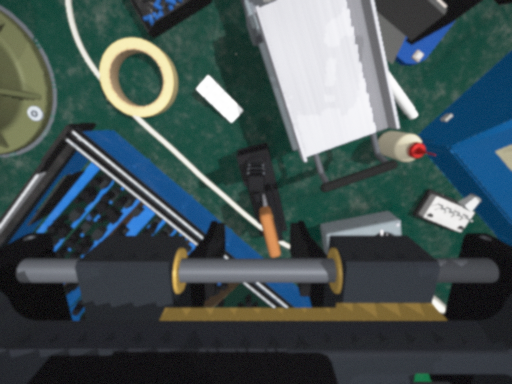

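Run:
```python
import cv2
a=cv2.imread('pics/Y_t.png')
cv2.imwrite('pics/Y_t2.png',cv2.resize(a[230:350,200:410],None,fx=3.8,fy=3.8,interpolation=cv2.INTER_CUBIC)[:600,:800])
```

```text
(no output)
```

View pics/Y_t2.png

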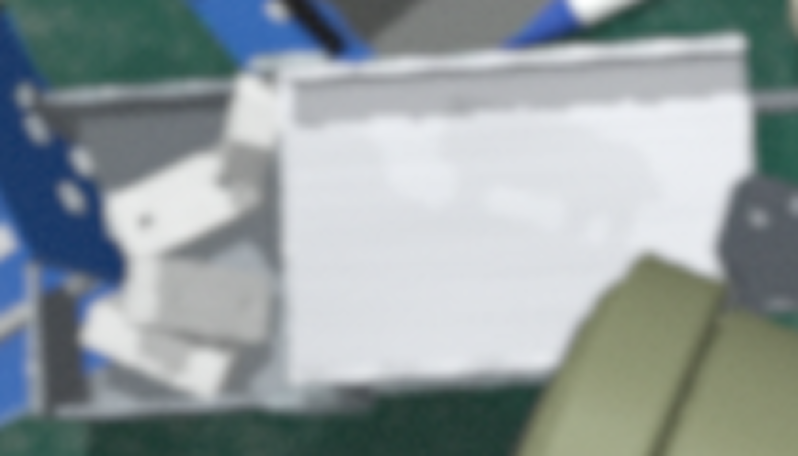

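Four blocks are in the box and the tray is empty and flat. The scraper and tuner are both in the stand. I'm handing in.

Run:
```python
from bench import ctrl
print(ctrl.close_job())
```

```text
the job is handed in; nothing more can be done
None
```

The job is done and handed in at about 85 s.

- **Feeder:** I tipped the tray to its stop by the handle, swept all four blocks into the catch box with the scraper, and lowered the tray flat. The last pictures show an empty tray and four blocks in the box, one of them standing on end beside the lip.
- **Trimmers:** I turned both screws to their long marks with the tuning tool; in the pictures both pointers line up with the marks. The slot-line fits gave trimmer 2 within about 0.5° of its mark. For trimmer 1 they gave 2–3° off, while its pointer and slot edges looked within about 1°. That fit is disturbed by a reflection in the slot, so I left trimmer 1 as it was.
- **Tools:** The scraper stands in the stand's slot and the tuning tool hangs upright in its hole. The flux bottle still stands where it was, and I did not touch the pen. The gripper was open and clear of everything at hand-in.

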